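Shut and bolt the gate of a casting mould box

TASK

Get the mould box ready for the pour: swing its gate fully shut, then lift the bolt's handle out of its notch, shoot the bolt through the keeper and drop the handle all the way into the notch of the front saddle, so that the gate is locked. Go by feel and never force the bolt, as its saddles are only held by small screws, and leave the things around the box where they are.

Things in the scene. Friction and masses are not known exactly. Their poses are not given: they have to be found in the camera images.
- mould_box: Open plywood box, 190 x 188 mm, fixed to the table, a soft mould inside; walls up to z 0.060. Origin under the base. Its x axis runs along the closed gate from hinge to keeper, its y axis away from the gate into the box. The gate closes its -y side; hinge pin upright at x -0.080, y -0.080. Beyond the gate's free end stands the keeper's post: x 0.060 to 0.091, y -0.095 to -0.055, top z 0.065.
- gate (a joint): Angle of the gate in rad: 0 = fully shut (solid stop), positive = swung open to the box's -y side. The gate reaches 136 mm from the hinge pin, bottom at z 0.022, with a 40 mm wide top rail (z 0.047 to 0.065) whose outer face lies at box y -0.095 when shut. Its stiff hinge (0.5 N m) keeps it where it is left.
- gate_end (a point): Point on the outer face of the gate's top rail, at its free end and half-way up the rail (z 0.056): 0.136 m along the gate from the hinge pin and 15 mm outside the pin.
- bolt (a joint): Travel of the bolt in m along the gate: 0 = drawn back, handle in the middle of the rear saddle's notch; grows towards the keeper. The bolt (12 mm steel rod, round nose, drag about 1.5 N) lies on top of the gate with its axis along it, at z 0.078 and, when the gate is shut, at box y -0.075; at 0 the handle stands at box x -0.020.
- handle (a joint): Angle of the bolt's handle about the bolt's axis in rad: 0 = lying level, pointing outwards (box -y); pi/2 = upright; stop at 1.75. It falls back by its own weight. Lying in a notch it locks the bolt; from about 1.0 rad up it clears the saddles' walls and can slide.
- knob (a point): Centre of the steel ball knob, 18 mm across, at the end of the bolt's handle, 42 mm from the bolt's axis; the handle's flat shank is 8 mm wide along the bolt and 6 mm thick.
- bolt_rod: The sliding steel rod with its handle and knob: 105 mm from tail to nose; origin on its axis where the handle is fixed, nose 71 mm ahead of it. Its x axis points along the bolt to the keeper. It runs in two slotted steel saddles (22 mm wide, tops at z 0.0905) screwed on the gate by hand. More than 25 N of the bolt against the saddles or the keeper counts as forcing.
- rear_notch (a point): Middle of the rear saddle's notch, on the bolt's axis, where the handle starts (give or take 1 mm). Each saddle has a slot along its top and an 11 mm wide notch in its outer wall; the rear slot is closed behind the notch. The middle of the front saddle's notch lies 34 to 56 mm further towards the keeper (not measured: find it by feel).
- keeper (a point): Centre of the keeper, a steel staple on the post, 12 mm long, 17 mm wide inside. Of the front saddle before it: its top slot runs on past its notch to a solid bar; the raised handle stopped by this bar stands 8 mm beyond the middle of the notch, where it has 1.5 mm of play each way. Short of the front saddle is an open gap where the handle can also lie down, but there the bolt is not shot.
- tape_roll_mid (a point): Roll of masking tape, 96 mm across, 25 mm high, a bystander; its centre.
- tealight_mid (a point): Speckled cast tealight holder, 62 mm across, 38 mm high, a bystander; its centre.
- dosing_syringe_mid (a point): Dosing syringe lying down, 153 mm long, a bystander; its middle.
- measuring_jug_mid (a point): Milky measuring jug, 177 mm high, a bystander; a point half-way up.

How it is judged:
By the outcome, as a careful person would: the job done as asked, in the order asked, and still so for the second after the job is handed in, with the robot touching nothing.
It also fails if it takes over 61 s, if anything falls off the work surface, if the arm or the gripper's body presses on something with over 40 N, if the wrist force passes 120 N, or if a joint passes its speed limit or range.

ROBOT

A 6-joint arm with a two-finger parallel gripper is mounted at the origin on a cart in front of the work surface, level with it; the furniture and walls round the work are solid. World frame = base frame: x ahead of the robot, y to its left, z up, the work surface at z = 0. Lengths are in mm, angles in rad, forces in N, time in s.
With the tool pointing down it reaches from about 325 to 900 mm from the base axis. Payload 3.5 kg.
Tool frame: the origin (TCP) lies on the centre line of the jaws, within the pads' length; the fingertips stand 17 mm ahead of it and the grasp point (between the pads) lies 2 mm behind it (ctrl.finger_overhang is the distance from the TCP to the fingertips, in mm); z points along the fingers, y is the line along which they close (so a half turn about z gives the same grasp; the last joint's range is limited). The gripper opens to 85 mm and grips with 20 to 120 N. Pads are 22 mm wide; open, the fingers measure 114 mm over their backs; the gripper's body (76 mm by 85 mm) begins 54 mm behind the grasp point. The pads swing forward as they close: fully open they stand 13 mm farther back than shut.
Start: joints at [1.015, 0.276, -0.026, 1.268, 0, 1.467], TCP at [273.434, 562.011, 248.313] pointing down, gripper open.
Joint ranges: [-3.12, 3.12], [-0.85, 1.88], [-1.08, 1.24], [-1.95, 2.15], [-1.57, 1.53], [-3.14, 3.14]. Speed limits (rad/s): [2.57, 2.57, 3.14, 3.14, 3.14, 3.14].

INTERFACE

Orientations are given as a unit quaternion [x, y, z, w].
In Python, from rig import ctrl, get_image, camera_info, job, finder gives the robot as it stands.
- The arm moves only by the tool move_arm, never from a script. Its argument "increments" is a list of rows, each an object with "linear": the shift along the tool's x, y, z in mm, a list of three; "turn": the turn about the tool's z in rad. In form: [{"linear": [x, y, z], "turn": turn}, ...]. A call has 1 to 12 rows; each row is the pose to reach, as a shift and turn from the pose commanded when the call began, along the tool's axes at that moment; what a row does not reach only later rows make up. A row lasts 1/12 s, in which the tool goes at most 41.7 mm and 7.16 degrees, less where a joint would pass 70% of its speed; a pose out of reach is approached as far as the arm can. A call with a gripper value outside its range is refused whole. "claw" is the gripper command: -1 is shut, 1 is fully open, values between are in proportion, set as the call begins (left out, the last holds). The fingers move at their own pace and stop on an object; the grip force is fixed at half the most. Time passes only in rows, so rows that repeat a pose let the fingers close. It gives the time, the measured TCP pose, the force, the opening and the grip force at its end, in the units of the state.
- ctrl.observe(): the state, without advancing time (a new reading comes with each control period).
- get_image(name): name is "scene" or "top" or "wrist"; returns (picture, depth): 400x640x3 uint8, red, green, blue; 400x640 float32, mm along the optical axis (not along the pixel's ray), 0 where there is no reading.
- camera_info(name): a dict with "intrinsics" (3x3 intrinsics, pixels), "k1" (the pictures are not rectified: a ray, as slopes to the right and down, at radius r is drawn at 1 + k1 r^2 times it, then the intrinsics apply), "rvec" (rotation vector, rad) and "tvec" (3), from world to camera coordinates, as OpenCV has them. Camera axes: x right, y down, z forward; pixel columns grow to the right and rows downward; lengths in mm; the calibration is good to about 2 mm. A picture is of the moment at which its call begins: read the wrist's pose just before it. camera_info takes no time and is no camera call; for the wrist camera it gives the pose at the moment of the call.
- job.sign_off(): hands the job in; it is judged then, once.
Trained networks look in the newest picture that a camera, given by its name, has taken for a name from the list of things; names that differ only in an ending like _2 or _b are one class to them, and where a whole thing is asked for, a point or a joint stands for the part that bears it (a point fixed in the world has none). Each returns a list of dicts, best first, with "confidence" (0 to 1); they miss things now and then, are a little off and sometimes report something else, mostly with a low value. They report only what shows in the picture. A call takes as long as a camera call.
- finder.boxes_of(name, camera): "point" ([column, row] in pixels, amid what is visible of it).
The state is a dict: "t": time; "joint_pos": joint angles; "dq": joint speeds; "effort": joint torques, N m; "tcp_pos": TCP position; "tool_rot": TCP orientation; "force": force on the tool from outside, world axes, zero at the start; "wrist_torque": the same for the moment, N m; "gripper_width": finger opening in mm; "grip_force": force on a finger pad.
Only numpy, scipy, OpenCV 4.12 (cv2) and the standard library are available. Lean on these libraries where they do the work, as an engineer would, in place of code of your own. Each camera call takes 0.05 s, during which the arm holds its last target. There are 200 camera calls.

## Working session

There is one attempt and no reset: what is moved stays moved. The work goes in short steps, Python scripts to look and compute and a tool call to move; the robot and the scene stay as the last step left them, time stands still between calls to the robot, and variables do not carry over. Pictures are saved under pics/ and viewed, at most 10 in all, crops included, and the job is handed in when it is done.

Besides the shell and the picture viewer there is one more tool, called as name(argument=value, ...) on one line, values as JSON. move_arm: Moves the arm, as the interface text tells. Its arguments: {"type":"object","properties":{"increments":{"type":"array"},"claw":{"type":"number"}},"required":["increments"]}

```bash
mkdir -p pics; ls
cat > h.py <<'E'
import numpy as np, cv2
from rig import ctrl,get_image,camera_info,job,finder
from scipy.spatial.transform import Rotation as R
def cam(n):
    c=camera_info(n);return np.array(c["intrinsics"],float),float(c["k1"]),R.from_rotvec(np.ravel(c["rvec"])).as_matrix(),np.ravel(c["tvec"])
def slope(n,px):
    K,k1,_,_=cam(n);d=np.array([(px[0]-K[0,2])/K[0,0],(px[1]-K[1,2])/K[1,1]]);s=d.copy()
    for _ in range(20): s=d/(1+k1*(s@s))
    return s
def at_depth(n,px,z):
    _,_,r,t=cam(n);s=slope(n,px);return r.T@(np.array([s[0],s[1],1])*z-t)
def at_height(n,px,h):
    _,_,r,t=cam(n);s=slope(n,px);d=r.T@np.array([s[0],s[1],1]);o=-r.T@t;return o+d*(h-o[2])/d[2]
def proj(n,P):
    K,k1,r,t=cam(n);c=r@np.asarray(P,float)+t;s=c[:2]/c[2];s=s*(1+k1*(s@s));return [K[0,0]*s[0]+K[0,2],K[1,1]*s[1]+K[1,2]]
E
python3 - <<'E'
from h import *
o=ctrl.observe();print({k:np.round(v,3) for k,v in o.items()})
for n in("top","scene"):
    p,d=get_image(n);cv2.imwrite(f"pics/{n}0.png",p[:,:,::-1]);np.save(f"{n}d.npy",d)
    _,_,r,t=cam(n);print(n,np.round(-r.T@t),(d>0).mean())
    for name in["mould_box","gate_end","knob","bolt_rod","keeper","rear_notch","tape_roll_mid","tealight_mid","dosing_syringe_mid","measuring_jug_mid"]:
        for b in finder.boxes_of(name,n)[:2]:
            u,v=b["point"];z=d[int(v),int(u)];print(name,np.round([u,v]),round(b["confidence"],2),np.round(at_depth(n,(u,v),z)) if z>0 else None)
E
```

```text
pics
{'t': np.float64(0.0), 'joint_pos': array([ 1.015,  0.277, -0.028,  1.268,  0.   ,  1.467]), 'dq': array([-0.001,  0.001,  0.001, -0.002, -0.002,  0.001]), 'effort': array([-0.0000e+00, -4.4551e+01,  2.9520e+01,  1.6000e-02,  0.0000e+00,
       -0.0000e+00]), 'tcp_pos': array([273.035, 561.381, 247.151]), 'tool_rot': array([ 0.224,  0.974, -0.001, -0.   ]), 'force': array([-0.5  , -0.023, -0.61 ]), 'wrist_torque': array([-0.022,  0.016, -0.01 ]), 'grip_force': np.float64(0.0), 'gripper_width': np.float64(85.858)}
top [366. -94. 916.] 0.99605859375
mould_box [350. 233.] 0.94 [ 425. -133.   34.]
gate_end [398. 239.] 0.82 [ 409. -229.   84.]
knob [414. 246.] 0.7 [ 392. -261.   87.]
bolt_rod [396. 236.] 0.77 [ 413. -225.   84.]
keeper [352. 232.] 0.84 [ 426. -137.   36.]
rear_notch [394. 239.] 0.89 [ 409. -221.   81.]
rear_notch [414. 250.] 0.56 [ 386. -262.   84.]
tape_roll_mid [370. 161.] 0.9 [ 593. -185.   -2.]
tape_roll_mid [397. 242.] 0.29 [ 402. -227.   82.]
tealight_mid [426. 156.] 0.86 [ 600. -310.   18.]
dosing_syringe_mid [235. 221.] 0.62 [454. 123.  21.]
measuring_jug_mid [214. 270.] 0.72 [346. 139. 120.]
scene [ -40. -332.  703.] 0.99585546875
mould_box [332. 260.] 0.93 [ 407. -149.   33.]
mould_box [373. 266.] 0.15 [ 394. -232.   81.]
gate_end [376. 263.] 0.57 [ 402. -235.   81.]
knob [381. 264.] 0.73 [ 416. -241.   65.]
knob [386. 271.] 0.65 [ 392. -257.   85.]
bolt_rod [377. 262.] 0.91 [ 409. -235.   78.]
bolt_rod [400. 200.] 0.57 [ 644. -211.    4.]
keeper [330. 257.] 0.96 [ 412. -142.   32.]
keeper [235. 203.] 0.2 [461. 108.  19.]
rear_notch [371. 267.] 0.58 [ 391. -230.   82.]
tape_roll_mid [398. 202.] 0.65 [ 639. -207.   -1.]
tealight_mid [437. 222.] 0.72 [ 605. -305.   17.]
tealight_mid [397. 200.] 0.62 [ 644. -205.    1.]
dosing_syringe_mid [237. 202.] 0.66 [464. 105.  19.]
measuring_jug_mid [185. 206.] 0.76 [305.  80. 173.]
```

Run:
```python
import cv2
a=cv2.imread("pics/top0.png");cv2.imwrite("pics/c1.png",cv2.resize(a[130:330,260:500],None,fx=3,fy=3,interpolation=cv2.INTER_CUBIC)[:600])
a=cv2.imread("pics/scene0.png");cv2.imwrite("pics/c2.png",cv2.resize(a[160:340,240:480],None,fx=3.3,fy=3.3,interpolation=cv2.INTER_CUBIC))
```

```text
(no output)
```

View pics/c1.png

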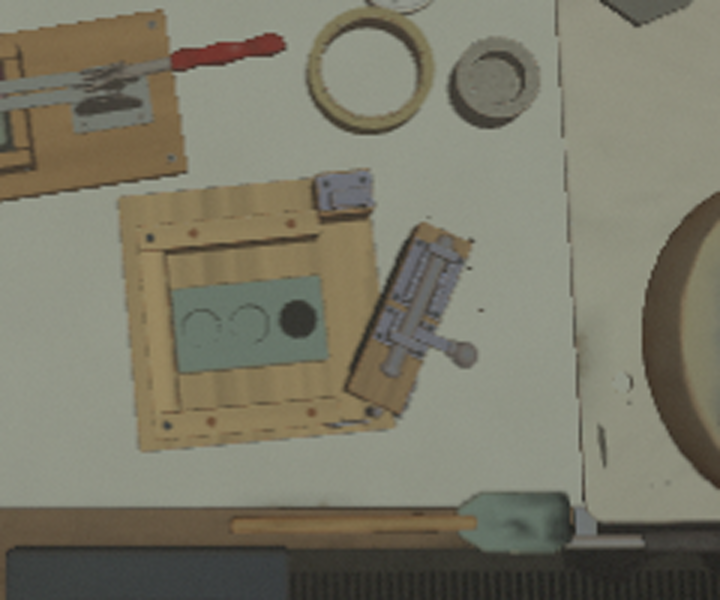

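View pics/c2.png

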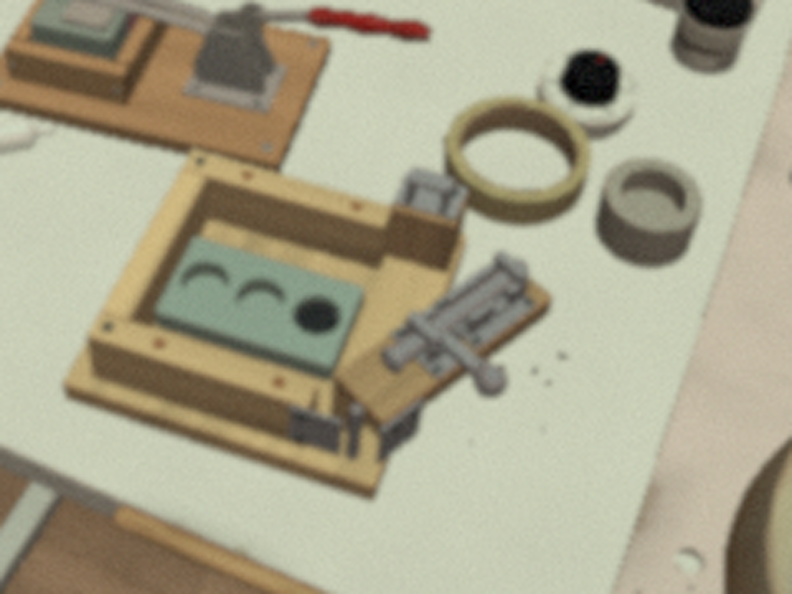

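The top crop shows the gate ajar to the right (-y): hinge pin near px (385,267), keeper post near (374,194), knob near (413,248). The bolt is drawn back.

```bash
cat >> h.py <<'E'
def toolvec(dw):
    return np.round(R.from_quat(ctrl.observe()["tool_rot"]).inv().apply(dw),1)
E
python3 - <<'E'
from h import *
d=np.load("topd.npy")
f=lambda c:(c[0]/3+260-1/3,c[1]/3+130-1/3)
for n,c in dict(bTL=(119,199),bBL=(141,451),bTR=(374,171),bBR=(396,428),postTL=(316,175),postTR=(373,170),postBR=(373,207),postBL=(318,212),pin=(375,411),gTL=(420,223),gTR=(470,240),gBL=(347,388),gBR=(399,417),knob=(463,354),tail=(392,368),nose=(447,243),wallTL=(148,237)).items():
    u,v=f(c);z=np.median(d[int(v)-1:int(v)+2,int(u)-1:int(u)+2]);print(n,np.round([u,v],1),np.round(at_depth("top",(u,v),z)),np.round(at_height("top",(u,v),65),0),np.round(at_height("top",(u,v),10),0))
print(toolvec([390-273,-250-561,0]))
E
```

```text
bTL [299.3 196. ] [513. -20.  -0.] [502. -25.  65.] [511. -21.  10.]
bBL [306.7 280. ] [322. -37.   1.] [325. -41.  65.] [323. -37.  10.]
bTR [384.3 186.7] [ 532. -216.    0.] [ 520. -207.   65.] [ 530. -214.   10.]
bBR [391.7 272.3] [ 338. -226.    0.] [ 340. -217.   65.] [ 339. -225.   10.]
postTL [365. 188.] [ 527. -170.   16.] [ 518. -166.   65.] [ 528. -170.   10.]
postTR [384.  186.3] [ 533. -215.    0.] [ 521. -206.   65.] [ 531. -214.   10.]
postBR [384.  198.7] [ 494. -206.   66.] [ 495. -206.   65.] [ 503. -213.   10.]
postBL [365.7 200.3] [ 492. -167.   60.] [ 491. -167.   65.] [ 499. -171.   10.]
pin [384.7 266.7] [ 352. -203.   65.] [ 352. -203.   65.] [ 351. -210.   10.]
gTL [399.7 204. ] [ 492. -249.    0.] [ 483. -238.   65.] [ 490. -248.   10.]
gTR [416.3 209.7] [ 478. -287.    0.] [ 470. -273.   65.] [ 477. -284.   10.]
gBL [375.3 259. ] [ 368. -187.   39.] [ 368. -184.   65.] [ 368. -190.   10.]
gBR [392.7 268.7] [ 348. -220.   61.] [ 348. -219.   65.] [ 346. -227.   10.]
knob [414.  247.7] [ 390. -261.   86.] [ 391. -265.   65.] [ 392. -276.   10.]
tail [390.3 252.3] [ 381. -213.   85.] [ 381. -216.   65.] [ 382. -223.   10.]
nose [408.7 210.7] [ 466. -253.   83.] [ 468. -257.   65.] [ 475. -267.   10.]
wallTL [309.  208.7] [475. -46.  61.] [475. -46.  65.] [482. -43.  10.]
[-460.  -678.1   -0. ]
```

Run:
```python
from h import *
print(toolvec([83,-435,0]))
```

```text
[-264.9 -354.8   -0. ]
```

move_arm(claw=-1, increments=[{"linear": [-265, -355, 0], "turn": 1.04}, {"linear": [-265, -355, 0], "turn": 1.04}, {"linear": [-265, -355, 0], "turn": 1.04}, {"linear": [-265, -355, 0], "turn": 1.04}, {"linear": [-265, -355, 0], "turn": 1.04}, {"linear": [-265, -355, 0], "turn": 1.04}, {"linear": [-265, -355, 0], "turn": 1.04}, {"linear": [-265, -355, 0], "turn": 1.04}, {"linear": [-265, -355, 0], "turn": 1.04}, {"linear": [-265, -355, 0], "turn": 1.04}, {"linear": [-265, -355, 0], "turn": 1.04}, {"linear": [-265, -355, 0], "turn": 1.04}])

```text
t: 2.1
tcp_pos: [357.1, 123.1, 248.6]
tool_rot: [0.681, 0.732, -0.0, 0.001]
force: [-0.6, 0.5, 0.6]
gripper_width: 0.5
grip_force: 0.0
```

Run:
```python
from h import *
o=ctrl.observe();print(o["t"],o["tcp_pos"],o["tool_rot"],o["joint_pos"],o["gripper_width"],o["force"])
print(R.from_quat(o["tool_rot"]).as_matrix().round(3));print(toolvec(np.array([440,-310,250])-o["tcp_pos"]))
```

```text
2.1 [357.05794125 123.11510863 248.60633445] [ 6.81396230e-01  7.31913910e-01 -1.78691858e-04  1.08358021e-03] [ 0.16184456 -0.17736898 -0.50550098  1.24161931 -0.00193191  1.66118184] 0.5438442991494442 [-0.56565995  0.49486563  0.58593485]
[[-0.071  0.997  0.001]
 [ 0.997  0.071 -0.002]
 [-0.002  0.001 -1.   ]]
[-437.9   51.8   -0.5]
```

move_arm(increments=[{"linear": [-438, 52, 0], "turn": 0}, {"linear": [-438, 52, 0], "turn": 0}, {"linear": [-438, 52, 0], "turn": 0}, {"linear": [-438, 52, 0], "turn": 0}, {"linear": [-438, 52, 0], "turn": 0}, {"linear": [-438, 52, 0], "turn": 0}, {"linear": [-438, 52, 0], "turn": 0}, {"linear": [-438, 52, 0], "turn": 0}, {"linear": [-438, 52, 0], "turn": 0}, {"linear": [-438, 52, 0], "turn": 0}, {"linear": [-438, 52, 0], "turn": 0}, {"linear": [-438, 52, 0], "turn": 0}])

```text
t: 3.1
tcp_pos: [444.1, -310.6, 248.3]
tool_rot: [0.68, 0.733, -0.0, 0.002]
force: [0.2, -0.4, 0.0]
gripper_width: 0.1
grip_force: 0.0
```

Run:
```python
from h import *
o=ctrl.observe();print(o["tcp_pos"],o["force"])
p,d=get_image("wrist");cv2.imwrite("pics/w1.png",p[:,:,::-1]);np.save("wd.npy",d)
for n in["gate_end","knob","keeper","rear_notch","bolt_rod"]:
    for b in finder.boxes_of(n,"wrist")[:2]:
        u,v=b["point"];z=d[int(v),int(u)];print(n,np.round([u,v]),round(b["confidence"],2),np.round(at_depth("wrist",(u,v),z)))
```

```text
[ 444.08275395 -310.5990579   248.25083973] [ 0.15751856 -0.39783145  0.01197251]
gate_end [286.  76.] 0.55 [ 409. -222.   83.]
knob [264. 108.] 0.85 [ 392. -246.   82.]
keeper [312.  44.] 0.74 [ 425. -189.   17.]
keeper [282.  91.] 0.34 [ 404. -232.   66.]
rear_notch [289.  76.] 0.71 [ 411. -219.   84.]
bolt_rod [280.  91.] 0.89 [ 404. -232.   82.]
```

View pics/w1.png

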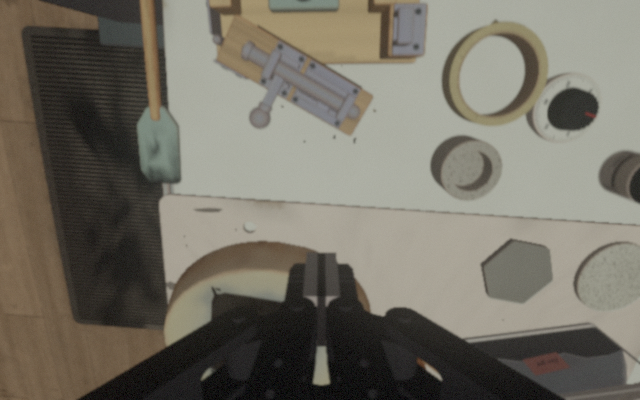

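The wrist view shows the gate ajar with its knob at (260,118) and keeper post at (408,28). A bowl lies at the bottom near the fingers, (270,300), so I check its height and where the gate and post features are.

Run:
```python
from h import *
d=np.load("wd.npy")
for n,(u,v) in dict(bowlrim=(265,246),bowlin=(250,275),bowlR=(362,290),table2=(400,250),knob=(260,118),gendL=(374,97),gendR=(351,135),postBL=(388,57),postBR=(421,57),post=(410,40),pin=(217,41),hingeBR=(216,62),nose=(350,112),tail=(250,48),hand=(272,90)).items():
    z=np.median(d[v-1:v+2,u-1:u+2]);print(n,np.round(at_depth("wrist",(u,v),z)),np.round(at_height("wrist",(u,v),65)))
for n in("top","scene"):print(n,np.round(proj(n,[440,-310,60])))
```

```text
bowlrim [ 389. -397.   27.] [ 394. -378.   65.]
bowlin [ 379. -413.   64.] [ 380. -412.   65.]
bowlR [ 502. -448.   22.] [ 494. -420.   65.]
table2 [ 540. -396.   16.] [ 526. -372.   65.]
knob [ 389. -254.   86.] [ 386. -256.   65.]
gendL [ 492. -233.   -1.] [ 482. -231.   65.]
gendR [ 466. -265.   63.] [ 466. -264.   65.]
postBL [ 491. -197.   57.] [ 489. -198.   65.]
postBR [ 517. -196.   62.] [ 517. -196.   65.]
post [ 500. -187.   90.] [ 506. -184.   65.]
pin [ 349. -197.   66.] [ 349. -197.   65.]
hingeBR [ 347. -213.   61.] [ 348. -213.   65.]
nose [ 461. -243.   83.] [ 463. -245.   65.]
tail [ 380. -202.   83.] [ 376. -200.   65.]
hand [ 397. -231.   80.] [ 395. -232.   65.]
top [434. 224.]
scene [421. 269.]
```

Run:
```python
from h import *
for i in range(2):
    o=ctrl.observe();print(o["t"],o["tcp_pos"].round(1),o["dq"].round(3))
    p,d=get_image("wrist");cv2.imwrite("pics/w2.png",p[:,:,::-1]);np.save("wd.npy",d)
a=cv2.imread("pics/w1.png");b=p[:,:,::-1];print(cv2.phaseCorrelate(a[...,0].astype(np.float32),b[...,0].astype(np.float32)))
for n,(u,v) in dict(knob=(260,118),gendR=(351,135),postBL=(388,57),postBR=(421,57),pin=(217,41)).items():
    z=np.median(d[v-1:v+2,u-1:u+2]);print(n,np.round(at_depth("wrist",(u,v),z)),np.round(at_height("wrist",(u,v),65)))
# outer face of post: depth discontinuity row along cols
for n,us in(("wrist",(400,405,410,415)),):
    for u in us:
        c=[at_depth(n,(u,v),d[v,u]) for v in range(40,80)];print(u,[(round(q[0]),round(q[1]),round(q[2])) for q in c if 55<q[2]<75][-1:])
d=np.load("topd.npy")
for v in(192,195,197):
    c=[at_depth("top",(u,v),d[v,u]) for u in range(370,395)];print(v,[(round(q[0]),round(q[1]),round(q[2])) for q in c if 55<q[2]<75][-1:])
```

```text
3.4 [ 442.3 -304.3  248.3] [ 0.002 -0.005  0.001 -0.001 -0.001 -0.001]
3.45 [ 442.3 -304.3  248.4] [-0.003 -0.001  0.004 -0.002 -0.001 -0.   ]
((0.49009057890833674, 7.896911461698863), 0.430765274643898)
knob [ 388. -255.   81.] [ 386. -256.   65.]
gendR [ 466. -265.   64.] [ 466. -265.   65.]
postBL [ 491. -198.   55.] [ 490. -198.   65.]
postBR [ 516. -196.   68.] [ 517. -196.   65.]
pin [ 345. -196.   51.] [ 349. -197.   65.]
400 [(501, -204, 63)]
405 [(505, -204, 62)]
410 [(509, -204, 63)]
415 [(514, -203, 63)]
192 [(509, -206, 64)]
195 [(502, -205, 68)]
197 [(498, -205, 68)]
```

move_arm(increments=[{"linear": [0, 8, 180], "turn": 0}, {"linear": [0, 8, 180], "turn": 0}, {"linear": [0, 8, 180], "turn": 0}, {"linear": [0, 8, 180], "turn": 0}, {"linear": [0, 8, 180], "turn": 0}, {"linear": [0, 8, 180], "turn": 0}, {"linear": [0, 8, 180], "turn": 0}, {"linear": [0, 8, 180], "turn": 0}])

```text
t: 4.17
tcp_pos: [451.7, -305.9, 70.1]
tool_rot: [0.679, 0.734, 0.0, 0.002]
force: [-0.1, 0.1, -0.0]
gripper_width: -0.1
grip_force: 0.0
```

move_arm(increments=[{"linear": [5, 1, 0], "turn": 0}, {"linear": [10, 2, 0], "turn": 0}, {"linear": [15, 4, 0], "turn": 0}, {"linear": [20, 6, 0], "turn": 0}, {"linear": [25, 8, 0], "turn": 0}, {"linear": [30, 10, 0], "turn": 0}, {"linear": [35, 11, 0], "turn": 0}, {"linear": [40, 13, 0], "turn": 0}, {"linear": [45, 14, 0], "turn": 0}, {"linear": [50, 15, 0], "turn": 0}, {"linear": [55, 16, 0], "turn": 0}, {"linear": [60, 17, 0], "turn": 0}])

```text
t: 5.17
tcp_pos: [465.5, -246.1, 69.9]
tool_rot: [0.679, 0.734, -0.0, 0.004]
force: [2.1, -6.1, 1.1]
gripper_width: -0.4
grip_force: 2.4
```

move_arm(increments=[{"linear": [3, 1, 0], "turn": 0}, {"linear": [6, 1, 0], "turn": 0}, {"linear": [9, 2, 0], "turn": 0}, {"linear": [12, 2, 0], "turn": 0}, {"linear": [15, 3, 0], "turn": 0}, {"linear": [18, 3, 0], "turn": 0}, {"linear": [20, 3, 0], "turn": 0}, {"linear": [22, 3, 0], "turn": 0}])

```text
t: 5.83
tcp_pos: [466.9, -223.6, 69.8]
tool_rot: [0.679, 0.734, 0.0, 0.004]
force: [4.7, -4.1, 0.1]
gripper_width: -0.0
grip_force: 2.4
```

move_arm(increments=[{"linear": [1, 0, 0], "turn": 0}, {"linear": [2, 0, 0], "turn": 0}, {"linear": [3, 0, 0], "turn": 0}, {"linear": [4, 0, 0], "turn": 0}])

```text
t: 6.17
tcp_pos: [466.7, -219.7, 69.8]
tool_rot: [0.679, 0.734, 0.0, 0.004]
force: [3.6, -5.5, 0.3]
gripper_width: -0.1
grip_force: 2.4
```

move_arm(increments=[{"linear": [1, 0, 0], "turn": 0}, {"linear": [2, 0, 0], "turn": 0}, {"linear": [2.5, 0, 0], "turn": 0}])

```text
t: 6.42
tcp_pos: [466.8, -218.7, 69.9]
tool_rot: [0.679, 0.734, -0.001, 0.005]
force: [4.2, -9.9, -2.9]
gripper_width: 0.3
grip_force: 4.7
```

Run:
```python
from h import *
o=ctrl.observe();print(o["tcp_pos"].round(1),o["force"].round(1))
p,d=get_image("top")
for v in(192,195,197):
    c=[at_depth("top",(u,v),d[v,u]) for u in range(370,395)];print(v,[(round(q[0]),round(q[1]),round(q[2])) for q in c if 55<q[2]<75][-1:])
cv2.imwrite("pics/t3.png",cv2.resize(p[160:290,330:450,::-1],None,fx=4.5,fy=4.5,interpolation=cv2.INTER_CUBIC))
```

```text
[ 466.8 -218.7   69.9] [ 4.2 -9.9 -2.9]
192 [(509, -195, 68)]
195 []
197 []
```

View pics/t3.png

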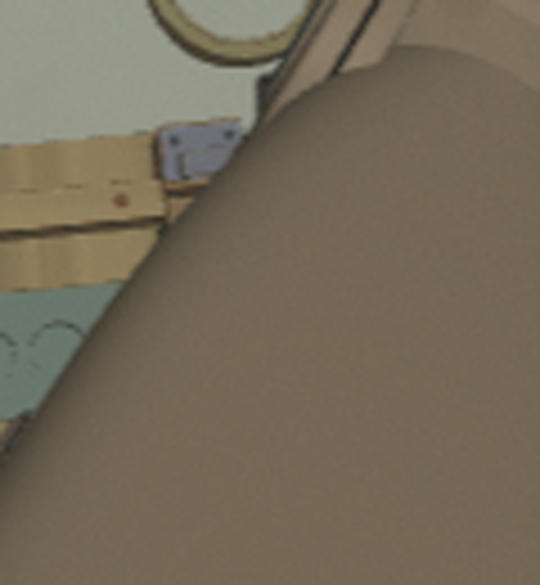

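The arm hides the gate here. The force is rising, so I push on until it shows the solid stop.

move_arm(increments=[{"linear": [1, 0, 0], "turn": 0}, {"linear": [1.5, 0, 0], "turn": 0}, {"linear": [1.5, 0, 0], "turn": 0}])

```text
t: 6.72
tcp_pos: [466.7, -218.6, 69.9]
tool_rot: [0.679, 0.734, -0.002, 0.006]
force: [4.2, -11.4, -2.7]
gripper_width: -0.1
grip_force: 5.9
```

move_arm(increments=[{"linear": [1, 0, 0], "turn": 0}, {"linear": [2, 0, 0], "turn": 0}, {"linear": [3, 0, 0], "turn": 0}, {"linear": [4, 0, 0], "turn": 0}, {"linear": [4, 0, 0], "turn": 0}])

```text
t: 7.13
tcp_pos: [466.8, -218.3, 70.1]
tool_rot: [0.68, 0.733, -0.006, 0.009]
force: [3.0, -20.7, -8.7]
gripper_width: -0.0
grip_force: 10.5
```

move_arm(claw=-0.2, increments=[{"linear": [-20, 0, 0], "turn": 0}, {"linear": [-50, 0, 0], "turn": 0}, {"linear": [-85, -10, 0], "turn": 0}, {"linear": [-90, -40, -40], "turn": 0}, {"linear": [-90, -40, -80], "turn": 0}, {"linear": [-90, -40, -120], "turn": 0}, {"linear": [-90, -40, -130], "turn": 0}, {"linear": [-90, -40, -130], "turn": 0}, {"linear": [-90, -40, -130], "turn": 0}, {"linear": [-90, -40, -130], "turn": 0}])

```text
t: 7.97
tcp_pos: [429.3, -301.3, 196.8]
tool_rot: [0.679, 0.734, 0.0, -0.002]
force: [0.3, 0.1, 0.1]
gripper_width: 33.9
grip_force: 0.0
```

Run:
```python
from h import *
for i in range(3): p,d=get_image("wrist")
o=ctrl.observe();print(o["t"],o["tcp_pos"].round(1),o["tool_rot"].round(4),o["force"].round(1))
cv2.imwrite("pics/w3.png",p[:,:,::-1]);np.save("wd.npy",d)
for n in["gate_end","knob","keeper","rear_notch","bolt_rod"]:
    for b in finder.boxes_of(n,"wrist")[:2]:
        u,v=b["point"];z=d[int(v),int(u)];print(n,np.round([u,v]),round(b["confidence"],2),np.round(at_depth("wrist",(u,v),z)))
```

```text
8.1167 [ 429.  -301.3  196.2] [ 6.789e-01  7.343e-01  1.000e-04 -2.200e-03] [ 0.5 -0.1  0.6]
gate_end [312.  42.] 0.8 [ 416. -196.   83.]
knob [305.  92.] 0.76 [ 413. -227.   82.]
keeper [331.  37.] 0.96 [ 428. -192.   83.]
rear_notch [315.  40.] 0.63 [ 418. -195.   84.]
```

View pics/w3.png

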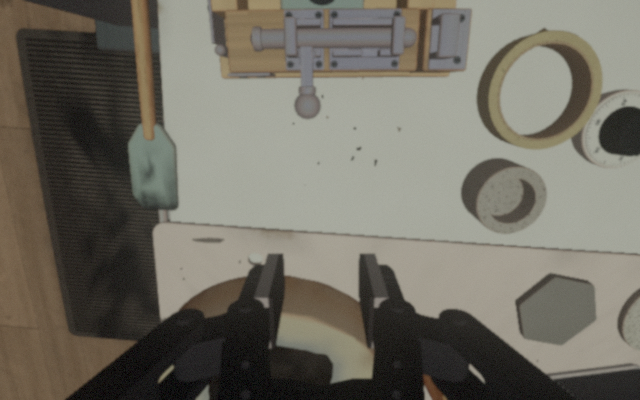

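The gate is shut, in line with the post. Bolt tail is at (257,38), nose (411,38), and knob (307,104).

Run:
```python
from h import *
d=np.load("wd.npy")
for n,(u,v),h in [("knob",(307,104),82),("tail",(254,38),82),("nose",(414,38),82),("gateL",(224,77),65),("gateR",(421,73),65),("postR",(466,70),65),("postL",(427,72),65)]:
    z=np.median(d[v-1:v+2,u-1:u+2]);print(n,np.round(at_depth("wrist",(u,v),z),1),np.round(at_height("wrist",(u,v),h),1))
# knob: centroid of points above table in the neighbourhood
P=np.array([at_depth("wrist",(u,v),d[v,u]) for u in range(285,330) for v in range(86,125) if d[v,u]>0]);Q=P[P[:,2]>70]
print("knob fit",Q.mean(0),np.percentile(Q,2,0),np.percentile(Q,98,0),len(Q))
from scipy.optimize import least_squares
s=least_squares(lambda c:np.linalg.norm(Q-c,axis=1)-9,[413,-230,78],loss="soft_l1");print(s.x,s.cost)
print(R.from_quat(ctrl.observe()["tool_rot"]).as_matrix().round(3))
```

```text
knob [ 415.7 -234.5   87. ] [ 415.5 -234.8   82. ]
tail [ 379.9 -197.2   85.3] [ 379.3 -196.9   82. ]
nose [ 480.  -189.    83.3] [ 480.3 -188.8   82. ]
gateL [ 343.1 -222.5   17.2] [ 355.7 -222.    65. ]
gateR [ 505.2 -206.5   18.5] [ 492.7 -208.5   65. ]
postR [ 548.9 -199.9    0.6] [ 523.9 -203.8   65. ]
postL [ 510.1 -205.3   18.3] [ 496.8 -207.5   65. ]Traceback (most recent call last):
  File "<stdin>", line 6, in <module>
  File "h.py", line 11, in at_depth
    _,_,r,t=cam(n);s=slope(n,px);return r.T@(np.array([s[0],s[1],1])*z-t)
                     ~~~~~^^^^^^
  File "h.py", line 7, in slope
    K,k1,_,_=cam(n);d=np.array([(px[0]-K[0,2])/K[0,0],(px[1]-K[1,2])/K[1,1]]);s=d.copy()
             ~~~^^^
  File "h.py", line 5, in cam
    c=camera_info(n);return np.array(c["intrinsics"],float),float(c["k1"]),R.from_rotvec(np.ravel(c["rvec"])).as_matrix(),np.ravel(c["tvec"])
ValueError: time passes only in moves, steps and waits
```

move_arm(increments=[{"linear": [33, -4, 20], "turn": 0}, {"linear": [66, -9, 46], "turn": 0}, {"linear": [66, -9, 60], "turn": 0}, {"linear": [66, -9, 80], "turn": 0}, {"linear": [66, -9, 95], "turn": 0}, {"linear": [66, -9, 95], "turn": 0}, {"linear": [66, -9, 95], "turn": 0}])

```text
t: 8.95
tcp_pos: [415.3, -237.0, 102.7]
tool_rot: [0.679, 0.734, -0.0, -0.001]
force: [0.7, 0.3, 0.2]
gripper_width: 34.0
grip_force: 0.0
```

Run:
```python
from h import *
for i in range(2): p,d=get_image("wrist")
o=ctrl.observe();print(o["t"],o["tcp_pos"].round(1),o["force"].round(1))
n="wrist";cv2.imwrite("pics/w4.png",p[:,:,::-1])
print("tcp px",np.round(proj(n,o["tcp_pos"])),"knob guess px",np.round(proj(n,[415.3,-235.5,78])))
try:
  for b in finder.boxes_of("knob",n)[:2]:
    u,v=b["point"];print(u,v,b["confidence"],np.round(at_height(n,(u,v),82),1))
except Exception as e: print(e)
```

```text
9.05 [ 416.7 -238.3  104.2] [0.3 0.2 0.9]
tcp px [320. 292.] knob guess px [318. 256.]
315.6 236.2 0.59 [ 413.7 -223.7   82. ]
```

View pics/w4.png

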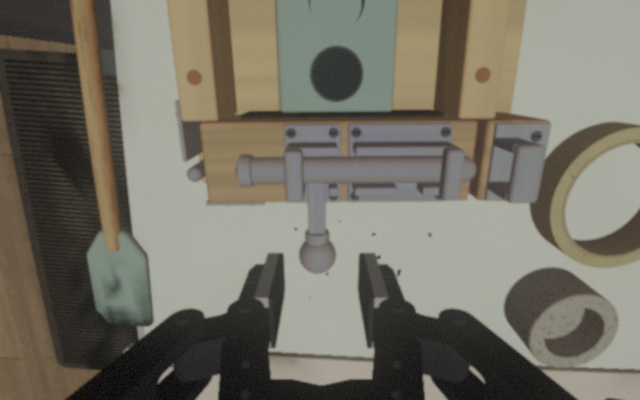

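The knob sits at (318,255), exactly where my estimate projects, about 1 mm off the finger centre line. I can lower onto it.

move_arm(increments=[{"linear": [3, -1.2, 8], "turn": 0}, {"linear": [3, -1.2, 16], "turn": 0}, {"linear": [3, -1.2, 24], "turn": 0}, {"linear": [3, -1.2, 28], "turn": 0}, {"linear": [3, -1.2, 28], "turn": 0}, {"linear": [3, -1.2, 28], "turn": 0}])

```text
t: 9.6
tcp_pos: [414.2, -234.4, 74.7]
tool_rot: [0.679, 0.734, -0.0, -0.001]
force: [0.4, 0.4, -0.2]
gripper_width: 34.5
grip_force: 0.0
```

move_arm(claw=-0.5, increments=[{"linear": [0, 0, 0], "turn": 0}, {"linear": [0, 0, 0], "turn": 0}, {"linear": [0, 0, 0], "turn": 0}])

```text
t: 9.85
tcp_pos: [414.9, -235.0, 75.7]
tool_rot: [0.679, 0.734, 0.0, 0.0]
force: [0.3, -0.8, 0.6]
gripper_width: 21.4
grip_force: 0.0
```

move_arm(claw=-0.65, increments=[{"linear": [0, 0, 0], "turn": 0}, {"linear": [0, 0, 0], "turn": 0}, {"linear": [0, 0, 0], "turn": 0}, {"linear": [0, 0, 0], "turn": 0}])

```text
t: 10.18
tcp_pos: [414.8, -234.9, 75.6]
tool_rot: [0.679, 0.734, -0.0, 0.0]
force: [-0.7, -1.0, 1.7]
gripper_width: 15.7
grip_force: 31.4
```

move_arm(claw=-0.8, increments=[{"linear": [0, 0, 0], "turn": 0}, {"linear": [0, 0, 0], "turn": 0}, {"linear": [0.2, 0, -4.2], "turn": 0}, {"linear": [0.8, 0, -8.3], "turn": 0}, {"linear": [1.9, 0, -12.4], "turn": 0}, {"linear": [3.3, 0, -16.4], "turn": 0}, {"linear": [5.1, 0, -20.1], "turn": 0}])

```text
t: 10.77
tcp_pos: [413.3, -228.3, 95.2]
tool_rot: [0.679, 0.734, 0.0, -0.001]
force: [-2.4, 1.9, -2.7]
gripper_width: 14.2
grip_force: 58.1
```

move_arm(increments=[{"linear": [2.3, 0, -3.6], "turn": 0}, {"linear": [4.8, 0, -7], "turn": 0}, {"linear": [7.6, 0, -10], "turn": 0}, {"linear": [10.8, 0, -12.8], "turn": 0}, {"linear": [14.2, 0, -15.2], "turn": 0}, {"linear": [17.8, 0, -17.3], "turn": 0}, {"linear": [21.7, 0, -19], "turn": 0}, {"linear": [25, 0, -20.2], "turn": 0}, {"linear": [25, 0, -20.2], "turn": 0}])

```text
t: 11.52
tcp_pos: [412.9, -204.6, 116.5]
tool_rot: [0.679, 0.734, 0.0, 0.001]
force: [0.5, 0.4, 0.1]
gripper_width: 8.6
grip_force: 0.0
```

Run:
```python
from h import *
o=ctrl.observe();print(o["t"],o["tcp_pos"].round(1),o["force"].round(1),o["wrist_torque"].round(2))
p,d=get_image("wrist");cv2.imwrite("pics/w5.png",p[60:,:,::-1])
```

```text
11.5167 [ 412.9 -204.6  116.5] [0.5 0.4 0.1] [ 0.03  0.02 -0.05]
```

View pics/w5.png

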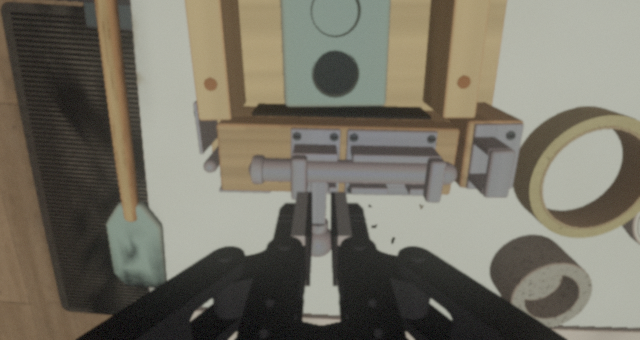

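The knob slipped out of the grip and dropped back level at about (318,300) in the full frame, with the bolt still in the rear notch. I'll go back and grip it lower, stepping more finely.

move_arm(claw=-0.2, increments=[{"linear": [-15, 0, 0], "turn": 0}, {"linear": [-30.5, 0, 0], "turn": 0}, {"linear": [-30.5, 0, 0], "turn": 0}, {"linear": [-30.5, 0, 15], "turn": 0}, {"linear": [-30.5, 0, 30], "turn": 0}, {"linear": [-30.5, 0, 43], "turn": 0}, {"linear": [-30.5, 0, 43], "turn": 0}, {"linear": [-30.5, 0, 43], "turn": 0}])

```text
t: 12.23
tcp_pos: [414.0, -234.9, 72.1]
tool_rot: [0.679, 0.734, -0.0, -0.001]
force: [0.1, 0.1, 0.5]
gripper_width: 34.3
grip_force: 0.0
```

Run:
```python
from h import *
for i in range(2): p,d=get_image("wrist")
o=ctrl.observe();n="wrist";print(o["t"],o["tcp_pos"].round(1),o["force"].round(1))
print(np.round(proj(n,[415.3,-235.5,78])),np.round(proj(n,o["tcp_pos"])),np.round(proj(n,[415.3,-235.5,87])))
cv2.imwrite("pics/w6.png",cv2.resize(p[150:350,200:440,::-1],None,fx=3,fy=3))
```

```text
12.3333 [ 415.1 -235.7   73.3] [ 1.1  0.1 -0.8]
[321. 298.] [320. 292.] [321. 312.]
```

View pics/w6.png

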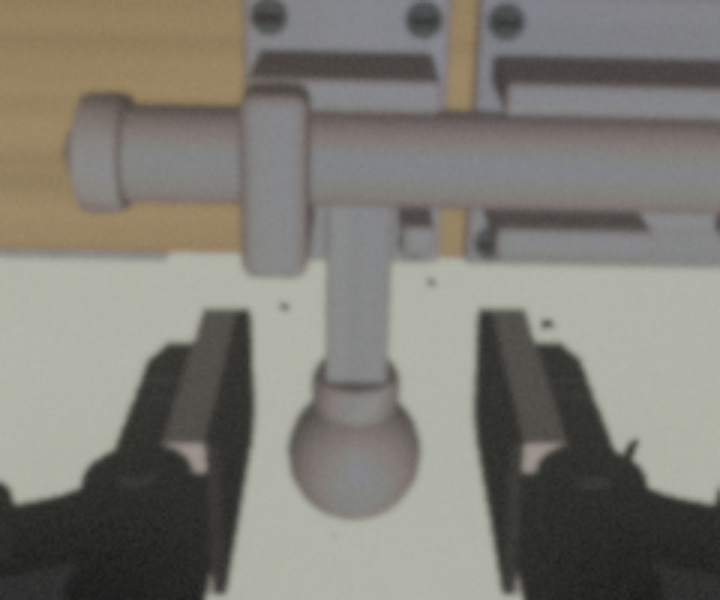

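The knob is at (318,302), about 1.3 mm left of the pad centre and 1.5 mm further out. I correct both and grip again.

move_arm(claw=-0.55, increments=[{"linear": [-1.5, -1, 0], "turn": 0}, {"linear": [-1.5, -1, 0], "turn": 0}, {"linear": [-1.5, -1, 0], "turn": 0}, {"linear": [-1.5, -1, 0], "turn": 0}])

```text
t: 12.67
tcp_pos: [414.0, -236.9, 73.1]
tool_rot: [0.679, 0.734, 0.0, 0.001]
force: [-0.1, 0.7, -0.2]
gripper_width: 19.2
grip_force: 0.0
```

move_arm(claw=-1, increments=[{"linear": [0, 0, 0], "turn": 0}, {"linear": [0, 0, 0], "turn": 0}, {"linear": [0, 0, 0], "turn": 0}, {"linear": [0, 0, 0], "turn": 0}])

```text
t: 13.0
tcp_pos: [413.9, -237.0, 73.0]
tool_rot: [0.679, 0.734, -0.0, 0.0]
force: [-2.0, -0.3, 4.0]
gripper_width: 14.5
grip_force: 58.4
```

move_arm(increments=[{"linear": [0, 0, -3], "turn": 0}, {"linear": [0.5, 0, -6], "turn": 0}, {"linear": [0.5, 0, -6], "turn": 0}])

```text
t: 13.25
tcp_pos: [413.8, -236.6, 78.7]
tool_rot: [0.679, 0.734, -0.0, 0.0]
force: [1.4, -2.0, -4.8]
gripper_width: 14.4
grip_force: 58.5
```

move_arm(increments=[{"linear": [0.9, 0, -4.5], "turn": 0}, {"linear": [2.5, 0, -9.5], "turn": 0}, {"linear": [4.7, 0, -14.4], "turn": 0}, {"linear": [4.7, 0, -14.4], "turn": 0}])

```text
t: 13.58
tcp_pos: [412.5, -229.2, 93.3]
tool_rot: [0.678, 0.735, 0.001, -0.002]
force: [-1.7, 2.9, -1.5]
gripper_width: 14.1
grip_force: 58.4
```

move_arm(increments=[{"linear": [2.3, 0, -3.6], "turn": 0}, {"linear": [4.8, 0, -7], "turn": 0}, {"linear": [4.8, 0, -7], "turn": 0}])

```text
t: 13.83
tcp_pos: [411.0, -221.5, 98.8]
tool_rot: [0.679, 0.734, 0.003, -0.005]
force: [-1.9, 17.7, -1.8]
gripper_width: 5.8
grip_force: 66.9
```

```bash
cat >> h.py <<'E'
def cloud(n,d,x0,x1,y0,y1,z0,z1,C=None):
    K,k1,r,t=C or cam(n);v,u=np.nonzero(d>0);z=d[v,u]
    s=cv2.undistortPoints(np.stack([u,v],-1).astype(np.float32)[:,None],K,np.array([k1,0,0,0.]))[:,0]
    P=(np.c_[s,np.ones(len(s))]*z[:,None]-t)@r
    m=(P[:,0]>x0)&(P[:,0]<x1)&(P[:,1]>y0)&(P[:,1]<y1)&(P[:,2]>z0)&(P[:,2]<z1);return P[m],u[m],v[m]
E
python3 - <<'E'
from h import *
o=ctrl.observe();print(o["t"],o["tcp_pos"].round(1),o["force"].round(1),o["gripper_width"],o["grip_force"])
C=cam("wrist");p,d=get_image("wrist");np.save("wd2.npy",d);cv2.imwrite("pics/w7.png",p[:,:,::-1])
try:
  for b in finder.boxes_of("knob","wrist")[:2]+finder.boxes_of("handle","wrist")[:2]: print(b)
except Exception as e: print(e)
P,u,v=cloud("wrist",d,395,435,-275,-195,60,140,C)
col=p[v,u].astype(int)
# profile in the handle's strip
for y in range(-260,-196,4):
    m=(abs(P[:,1]-y)<2)&(abs(P[:,0]-(412+0.08*(-200-y)))<4)
    if m.any(): print(y,m.sum(),np.percentile(P[m,2],[5,50,95]).round(1),col[m].mean(0).round())
E
```

```text
13.8333 [ 411.  -221.5   98.8] [-1.9 17.7 -1.8] 5.845458949529112 66.9047546454749
{'point': [320.8, 272.1], 'confidence': 0.93}
-244 13 [93.8 95.2 95.6] [147. 146. 138.]
-240 63 [95.2 96.3 97. ] [129. 128. 124.]
-236 88 [94.8 96.3 97.2] [126. 126. 124.]
-232 181 [ 91.4  94.8 132.5] [115. 110. 106.]
-228 268 [ 90.1 118.4 135.6] [81. 80. 78.]
-224 228 [ 86.3  91.6 128.5] [90. 89. 89.]
-220 192 [ 85.2 111.3 128.2] [85. 85. 86.]
-216 197 [ 83.7  89.6 127. ] [91. 90. 92.]
-212 441 [ 82.9 109.9 134. ] [82. 81. 80.]
-208 532 [ 81.8 101.4 137.2] [77. 76. 75.]
-204 129 [80.6 81.7 82.8] [133. 133. 138.]
-200 129 [81.2 82.3 83.4] [129. 127. 125.]
```

Run:
```python
from h import *
p=cv2.imread("pics/w7.png");cv2.imwrite("pics/w7c.png",cv2.resize(p[150:350,200:440],None,fx=3,fy=3))
d=np.load("wd2.npy");P,u,v=cloud("wrist",d,380,445,-275,-180,70,140)
g=p[v,u].mean(1)
for z in range(80,136,6):
    m=(abs(P[:,2]-z)<3)&(g<75)
    if m.sum()>5: print(z,m.sum(),"x",np.percentile(P[m,0],[2,50,98]).round(),"y",np.percentile(P[m,1],[2,50,98]).round())
```

```text
80 59 x [401. 428. 443.] y [-205. -186. -186.]
86 60 x [397. 410. 423.] y [-215. -210. -190.]
92 297 x [396. 414. 426.] y [-230. -212. -209.]
98 376 x [395. 413. 426.] y [-215. -212. -209.]
104 448 x [395. 414. 426.] y [-215. -212. -209.]
110 556 x [395. 413. 426.] y [-222. -212. -209.]
116 571 x [401. 414. 419.] y [-230. -214. -209.]
122 599 x [389. 415. 433.] y [-225. -210. -207.]
128 2041 x [382. 415. 442.] y [-228. -210. -206.]
134 3869 x [381. 417. 444.] y [-230. -211. -206.]
```

View pics/w7c.png

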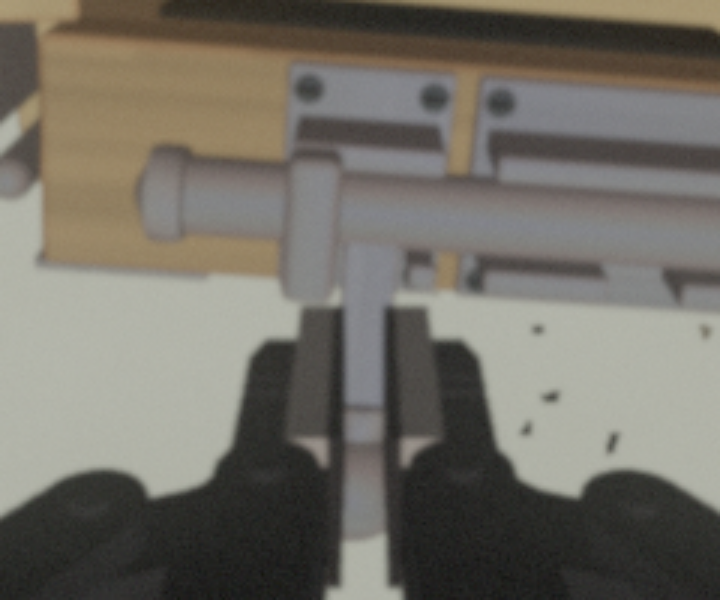

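The crop shows the pads straddling the shank at (363,380) with the knob slipped outside them at (363,490). The ball squeezes out of a pinch. So I'll use the two fingers, slightly apart, as a groove outside the knob: lean inward and roll the handle up, with no gripping.

move_arm(claw=-0.2, increments=[{"linear": [2, 0, 0], "turn": 0}, {"linear": [2, 0, 0], "turn": 0}, {"linear": [2, 0, 0], "turn": 0}, {"linear": [0, 0, -30], "turn": 0}, {"linear": [-5, 0, -42], "turn": 0}, {"linear": [-35, 0, -42], "turn": 0}, {"linear": [-44, 0, -42], "turn": 0}, {"linear": [-44, 0, -30], "turn": 0}, {"linear": [-44, 0, 0], "turn": 0}, {"linear": [-44, 0, 12], "turn": 0}])

```text
t: 14.82
tcp_pos: [415.8, -270.9, 86.3]
tool_rot: [0.68, 0.734, -0.0, -0.0]
force: [-0.9, -0.3, -1.2]
gripper_width: 34.2
grip_force: 0.0
```

move_arm(claw=-0.72, increments=[{"linear": [0, 0, 0], "turn": 0}, {"linear": [0, 0, 0], "turn": 0}, {"linear": [0, 0, 0], "turn": 0}, {"linear": [0, 0, 0], "turn": 0}])

```text
t: 15.15
tcp_pos: [417.5, -271.5, 89.4]
tool_rot: [0.679, 0.734, 0.0, 0.001]
force: [-0.1, -0.3, 0.8]
gripper_width: 11.9
grip_force: 0.0
```

Run:
```python
from h import *
C=cam("wrist");p,d=get_image("wrist");cv2.imwrite("pics/w8.png",p[:,:,::-1])
P,u,v=cloud("wrist",d,395,435,-260,-215,60,110,C)
o=ctrl.observe();print(o["tcp_pos"].round(1),o["force"].round(1))
# rims of the ball: points with z>70 and y<-224
m=(P[:,2]>70)&(P[:,1]<-226);Q=P[m];print(len(Q),np.percentile(Q,[2,50,98],0).round(1))
from scipy.optimize import least_squares
s=least_squares(lambda c:np.linalg.norm(Q-c,axis=1)-9,[414,-237,78],loss="soft_l1");print(s.x.round(1))
```

```text
[ 417.4 -271.5   89.4] [-0.6 -0.5  0.5]
2434 [[ 403.6 -259.9   76.8]
 [ 413.8 -239.5   83.4]
 [ 428.8 -227.   107.4]]
[ 416.4 -243.4   87.4]
```

Run:
```python
from h import *
from scipy.optimize import least_squares
C=cam("wrist");p,d=get_image("wrist")
P,u,v=cloud("wrist",d,400,430,-248,-227,70,90,C)
for k in range(3):
    if k: P=P[abs(np.linalg.norm(P-s.x,axis=1)-9)<1.5]
    s=least_squares(lambda c:np.linalg.norm(P-c,axis=1)-9,[414,-237,78] if k==0 else s.x,loss="soft_l1");print(len(P),s.x.round(1),np.abs(s.fun).mean().round(2))
o=ctrl.observe();print(o["tcp_pos"],toolvec(s.x-o["tcp_pos"]))
```

```text
1668 [ 411.  -238.6   76.8] 0.9
1379 [ 411.  -239.4   76.9] 0.44
1329 [ 411.  -239.6   76.8] 0.38
[ 417.27639931 -271.31151243   89.26110286] [32.1 -3.8 12.3]
```

move_arm(increments=[{"linear": [4, -2.7, 3], "turn": 0}, {"linear": [8, -2.7, 3], "turn": 0}, {"linear": [11, -2.7, 3], "turn": 0}, {"linear": [13, -2.7, 3], "turn": 0}, {"linear": [13, -2.7, 3], "turn": 0}])

```text
t: 15.67
tcp_pos: [412.5, -257.4, 85.0]
tool_rot: [0.679, 0.734, -0.0, -0.0]
force: [-0.5, -0.5, 0.4]
gripper_width: 12.3
grip_force: 0.1
```

move_arm(increments=[{"linear": [1, 0, 0], "turn": 0}, {"linear": [2, 0, 0], "turn": 0}, {"linear": [2, 0, 0], "turn": 0}])

```text
t: 15.92
tcp_pos: [412.7, -256.7, 85.3]
tool_rot: [0.679, 0.734, -0.001, 0.001]
force: [-0.0, -3.2, 0.0]
gripper_width: 11.9
grip_force: 1.5
```

move_arm(increments=[{"linear": [1.5, 0, 0], "turn": 0}, {"linear": [1.5, 0, -2], "turn": 0}, {"linear": [1.7, 0, -4.2], "turn": 0}, {"linear": [2, 0, -6.3], "turn": 0}, {"linear": [2.3, 0, -8.3], "turn": 0}, {"linear": [2.3, 0, -8.3], "turn": 0}])

```text
t: 16.42
tcp_pos: [412.9, -255.5, 94.3]
tool_rot: [0.679, 0.734, -0.001, 0.002]
force: [-1.0, -4.7, 0.5]
gripper_width: 12.2
grip_force: 3.1
```

```bash
cat >> h.py <<'E'
def knob(z1=140,y0=-262,y1=-190,x0=395,x1=480):
    o=ctrl.observe();C=cam("wrist");p,d=get_image("wrist")
    P,u,v=cloud("wrist",d,x0,x1,y0,y1,70,z1,C);g=p[v,u].astype(float).mean(1);print(o["t"],o["tcp_pos"].round(1),o["force"].round(1))
    P=P[g>95]   # steel, not the dark fingers
    for y in range(y0,y1,4):
        m=abs(P[:,1]-y)<2
        if m.sum()>8: print(y,m.sum(),"x",np.median(P[m,0]).round(1),"z",np.percentile(P[m,2],[50,95]).round(1))
E
python3 -c "
from h import *
knob()"
```

```text
16.4167 [ 412.9 -255.5   94.3] [-1.  -4.7  0.5]
-262 34 x 419.5 z [106.2 124.6]
-258 24 x 421.3 z [122.9 132.7]
-254 11 x 418.9 z [ 83.4 107.4]
-250 33 x 398.7 z [ 82.8 112.9]
-246 202 x 411.5 z [ 92.1 116.6]
-242 288 x 414.1 z [ 92.6 123.4]
-238 395 x 412.2 z [ 92.6 127.3]
-234 379 x 411.5 z [91.1 93.3]
-230 221 x 411.3 z [88.  90.1]
-226 262 x 411.3 z [85.8 88.6]
-222 191 x 411.3 z [84.5 85.5]
-218 193 x 411.2 z [83.7 84.8]
-214 193 x 411.2 z [83. 84.]
-210 401 x 414.4 z [81.9 88.6]
-206 1306 x 435.1 z [81.9 89.8]
-202 1394 x 431.0 z [82.  89.8]
-198 2051 x 434.8 z [82.9 89.6]
-194 1979 x 434.6 z [81.9 89.7]
```

move_arm(increments=[{"linear": [1, 0, 0], "turn": 0}, {"linear": [2, 0, -4.1], "turn": 0}, {"linear": [3.5, 0, -8], "turn": 0}, {"linear": [5.3, 0, -11.8], "turn": 0}, {"linear": [7.5, 0, -15.4], "turn": 0}, {"linear": [10, 0, -18.7], "turn": 0}, {"linear": [10, 0, -18.7], "turn": 0}])

```text
t: 17.05
tcp_pos: [413.1, -246.3, 114.2]
tool_rot: [0.679, 0.734, -0.001, 0.003]
force: [-1.8, -5.7, 3.3]
gripper_width: 12.1
grip_force: 4.7
```

```bash
python3 -c "
from h import *
knob()"
```

```text
17.05 [ 413.1 -246.3  114.2] [-1.8 -5.7  3.3]
-258 19 x 408.2 z [127.8 133.8]
-254 70 x 419.7 z [126.5 138.4]
-250 25 x 419.4 z [116.6 136.3]
-246 9 x 419.2 z [103.5 104.2]
-242 26 x 398.5 z [102.4 103.9]
-238 153 x 413.5 z [120.3 136.9]
-234 278 x 412.9 z [110.6 137.1]
-230 351 x 411.8 z [111.1 112.6]
-226 404 x 411.8 z [109.8 111.9]
-222 262 x 411.7 z [102.8 109.6]
-218 265 x 411.6 z [ 98.2 102. ]
-214 201 x 411.5 z [93.9 96. ]
-210 289 x 412.7 z [89.7 92.4]
-206 1071 x 435.0 z [82.4 89.9]
-202 1041 x 428.1 z [82.5 89.9]
-198 1510 x 435.1 z [82.9 89.7]
-194 1663 x 435.9 z [81.9 89.6]
```

move_arm(increments=[{"linear": [2.2, 0, -2.3], "turn": 0}, {"linear": [4.4, 0, -4.5], "turn": 0}, {"linear": [6.9, 0, -6.5], "turn": 0}, {"linear": [9.4, 0, -8.3], "turn": 0}, {"linear": [12.2, 0, -10], "turn": 0}, {"linear": [15, 0, -11.3], "turn": 0}, {"linear": [18, 0, -12.5], "turn": 0}, {"linear": [20.5, 0, -13.4], "turn": 0}, {"linear": [20.5, 0, -13.4], "turn": 0}])

```text
t: 17.85
tcp_pos: [408.6, -221.4, 124.5]
tool_rot: [0.679, 0.734, 0.0, -0.002]
force: [-0.2, -0.2, -0.1]
gripper_width: 12.0
grip_force: 0.0
```

```bash
python3 -c "
from h import *
knob()"
```

```text
17.85 [ 408.6 -221.4  124.5] [-0.2 -0.2 -0.1]
-230 52 x 415.3 z [128.5 138.7]
-226 47 x 415.1 z [127.8 137.2]
-218 14 x 414.5 z [112.9 114. ]
-214 60 x 425.0 z [113.5 135.8]
-210 113 x 401.9 z [111.  119.7]
-206 851 x 435.9 z [ 82.3 126. ]
-202 928 x 416.9 z [ 89.1 127.4]
-198 1506 x 422.3 z [ 83.5 126.9]
-194 1773 x 429.1 z [ 82.  124.4]
```

```bash
cat >> h.py <<'E'
def ball(x0=395,x1=480,y0=-225,y1=-165,z0=106,z1=132,g0=90,guess=None):
    from scipy.optimize import least_squares
    o=ctrl.observe();C=cam("wrist");p,d=get_image("wrist")
    P,u,v=cloud("wrist",d,x0,x1,y0,y1,z0,z1,C);g=p[v,u].astype(float).mean(1);P=P[g>g0]
    c=np.median(P,0)-[0,0,5] if guess is None else np.array(guess,float)
    for k in range(4):
        if k: P=P[abs(np.linalg.norm(P-c,axis=1)-9)<2]
        s=least_squares(lambda c:np.linalg.norm(P-c,axis=1)-9,c,loss="soft_l1");c=s.x
    print(o["t"],"tcp",o["tcp_pos"].round(1),"F",o["force"].round(1),"ball",c.round(1),"n",len(P),"err",np.abs(s.fun).mean().round(2),"rel",toolvec(c-o["tcp_pos"]));return c
E
python3 -c "
from h import *
ball()"
```

```text
17.9 tcp [ 408.8 -221.8  124.5] F [-0.1 -0.3 -0.2] ball [ 410.6 -201.2  118.5] n 1312 err 0.36 rel [20.4  3.3  6. ]
```

move_arm(increments=[{"linear": [2, 1, 0], "turn": 0}, {"linear": [4, 2, 0], "turn": 0}, {"linear": [6, 3, 0], "turn": 0}, {"linear": [8, 3, 0], "turn": 0}, {"linear": [10, 3, 0], "turn": 0}, {"linear": [12, 3, 0], "turn": 0}, {"linear": [14, 3, 0], "turn": 0}, {"linear": [14, 3, 0], "turn": 0}])

```text
t: 18.62
tcp_pos: [411.7, -208.5, 125.4]
tool_rot: [0.679, 0.734, 0.0, -0.0]
force: [0.1, 0.2, -0.9]
gripper_width: 11.8
grip_force: 0.0
```

```bash
python3 -c "
from h import *
ball()"
```

```text
18.6167 tcp [ 411.7 -208.5  125.4] F [ 0.1  0.2 -0.9] ball [ 410.5 -190.1  118. ] n 1247 err 0.36 rel [18.5  0.3  7.4]
```

move_arm(increments=[{"linear": [1.5, 0, 0], "turn": 0}, {"linear": [3, 0, 0], "turn": 0}, {"linear": [3, 0, 0], "turn": 0}, {"linear": [0, 0, 0], "turn": 0}, {"linear": [-5, 0, 0], "turn": 0}, {"linear": [-8, 0, 0], "turn": 0}, {"linear": [-8, 0, 0], "turn": 0}])

```text
t: 19.25
tcp_pos: [412.7, -217.5, 125.4]
tool_rot: [0.679, 0.734, 0.0, 0.0]
force: [0.4, -0.3, -0.3]
gripper_width: 12.1
grip_force: 0.0
```

```bash
python3 -c "
from h import *
ball()"
```

```text
19.25 tcp [ 412.7 -217.5  125.4] F [ 0.4 -0.3 -0.3] ball [ 410.5 -190.2  118.1] n 1324 err 0.35 rel [27.4 -0.   7.4]
```

move_arm(claw=-0.3, increments=[{"linear": [0, 0, -18], "turn": 0}, {"linear": [0, 0, -35], "turn": 0}, {"linear": [0, 0, -38], "turn": 0}, {"linear": [14, 0, -38], "turn": 0}, {"linear": [27, 0, -38], "turn": 0}, {"linear": [27, 0, -38], "turn": 0}, {"linear": [27, 0, -20], "turn": 0}, {"linear": [27, 0, -5], "turn": 0}, {"linear": [27, 0, 8], "turn": 0}, {"linear": [27, 0, 8], "turn": 0}, {"linear": [27, 0, 8], "turn": 0}])

```text
t: 20.22
tcp_pos: [409.0, -188.7, 116.1]
tool_rot: [0.679, 0.734, -0.0, -0.002]
force: [-0.0, -1.0, -0.4]
gripper_width: 29.8
grip_force: 0.0
```

```bash
python3 -c "
from h import *
ball(guess=[410.5,-190,118])"
```

```text
20.2167 tcp [ 409.  -188.7  116.1] F [-0.  -1.  -0.4] ball [ 410.5 -190.   118. ] n 1278 err 0.37 rel [-1.4  1.4 -2. ]
```

move_arm(claw=-0.65, increments=[{"linear": [0, 0, 0], "turn": 0}, {"linear": [0, 0, 0], "turn": 0}, {"linear": [0, 0, 0], "turn": 0}, {"linear": [0, 0, 0], "turn": 0}])

```text
t: 20.6
tcp_pos: [410.8, -190.2, 118.1]
tool_rot: [0.679, 0.734, 0.0, 0.001]
force: [-0.3, 1.2, 1.8]
gripper_width: 15.4
grip_force: 31.1
```

move_arm(increments=[{"linear": [0, 2, 0], "turn": 0}, {"linear": [0, 4, 0], "turn": 0}, {"linear": [0, 6, 0], "turn": 0}, {"linear": [0, 8, 0], "turn": 0}, {"linear": [0, 10, 0], "turn": 0}, {"linear": [0, 12, 0], "turn": 0}, {"linear": [0, 14, 0], "turn": 0}, {"linear": [0, 16, 0], "turn": 0}, {"linear": [0, 18, 0], "turn": 0}, {"linear": [0, 20, 0], "turn": 0}])

```text
t: 21.43
tcp_pos: [424.2, -189.5, 117.5]
tool_rot: [0.68, 0.734, -0.007, -0.004]
force: [-23.3, -4.6, 22.1]
gripper_width: 15.6
grip_force: 33.1
```

```bash
python3 -c "
from h import *
ball(guess=[430.5,-188,118])"
```

```text
21.4333 tcp [ 424.2 -189.5  117.5] F [-23.3  -4.6  22.1] ball [ 423.  -189.7  118. ] n 1099 err 0.38 rel [-0.1 -1.2 -0.4]
```

move_arm(increments=[{"linear": [0, -4, 0], "turn": 0}, {"linear": [0, -8, 0], "turn": 0}, {"linear": [0, -8, 0], "turn": 0}])

```text
t: 21.73
tcp_pos: [422.3, -189.9, 117.9]
tool_rot: [0.679, 0.734, -0.001, 0.001]
force: [-2.9, -0.7, 6.0]
gripper_width: 15.3
grip_force: 31.5
```

Run:
```python
from h import *
c=ball(guess=[423,-189,118])
p,d=get_image("top");C=cam("top")
P,u,v=cloud("top",d,370,530,-230,-180,50,130,C);g=p[v,u].mean(1)
for y in range(-216,-180,3):
    m=(abs(P[:,1]-y)<1.5);
    print(y,[ (int(P[m&(abs(P[:,0]-x)<2.5),2].max()) if (m&(abs(P[:,0]-x)<2.5)).any() else 0) for x in range(440,530,5)])
p,d=get_image("wrist");cv2.imwrite("pics/w9.png",p[:,:,::-1]);np.save("wd9.npy",d)
C=cam("wrist");P,u,v=cloud("wrist",d,370,530,-230,-180,50,130,C)
print("wrist")
for y in range(-216,-180,3):
    m=(abs(P[:,1]-y)<1.5)
    print(y,[ (int(np.median(P[m&(abs(P[:,0]-x)<2.5),2])) if (m&(abs(P[:,0]-x)<2.5)).any() else 0) for x in range(440,530,5)])
```

```text
21.7333 tcp [ 422.3 -189.9  117.9] F [-2.9 -0.7  6. ] ball [ 422.3 -189.9  118. ] n 1120 err 0.4 rel [-0.  -0.1 -0.1]
-216 [0, 0, 0, 0, 0, 0, 0, 0, 0, 0, 0, 0, 0, 0, 0, 0, 0, 0]
-213 [0, 0, 0, 0, 0, 0, 0, 0, 0, 0, 0, 0, 0, 0, 0, 0, 0, 0]
-210 [0, 0, 0, 0, 0, 0, 0, 0, 0, 0, 0, 0, 0, 0, 0, 0, 0, 0]
-207 [0, 0, 0, 0, 0, 0, 0, 0, 0, 0, 0, 0, 0, 0, 0, 0, 0, 0]
-204 [0, 0, 0, 0, 0, 0, 0, 0, 0, 0, 0, 0, 0, 0, 0, 68, 66, 0]
-201 [0, 0, 0, 0, 0, 0, 0, 0, 0, 0, 0, 0, 0, 0, 0, 68, 68, 0]
-198 [0, 0, 0, 0, 0, 0, 0, 0, 0, 0, 0, 0, 0, 0, 69, 69, 67, 0]
-195 [0, 0, 0, 0, 0, 0, 0, 0, 0, 0, 0, 0, 0, 88, 69, 71, 67, 0]
-192 [0, 0, 0, 0, 0, 0, 0, 0, 0, 0, 0, 0, 0, 0, 69, 69, 68, 0]
-189 [0, 0, 0, 0, 0, 0, 0, 0, 0, 0, 0, 0, 92, 0, 69, 69, 65, 0]
-186 [0, 0, 0, 0, 0, 0, 0, 0, 0, 0, 67, 68, 0, 90, 68, 70, 65, 0]
-183 [0, 0, 0, 0, 0, 0, 0, 0, 68, 66, 90, 90, 91, 90, 69, 70, 65, 0]
wrist
-216 [0, 0, 0, 66, 66, 0, 0, 0, 63, 63, 0, 0, 0, 0, 0, 0, 0, 0]
-213 [0, 0, 0, 66, 66, 0, 0, 0, 63, 63, 0, 0, 0, 0, 0, 0, 0, 0]
-210 [0, 0, 0, 66, 66, 80, 0, 0, 0, 0, 0, 0, 0, 0, 0, 0, 0, 0]
-207 [0, 0, 0, 71, 81, 87, 88, 0, 0, 0, 0, 0, 0, 0, 0, 0, 0, 0]
-204 [0, 0, 0, 0, 79, 84, 89, 0, 0, 79, 50, 0, 0, 0, 0, 0, 0, 0]
-201 [0, 0, 81, 81, 81, 88, 89, 81, 81, 81, 56, 0, 0, 0, 0, 66, 66, 0]
-198 [0, 0, 82, 82, 82, 87, 89, 82, 82, 82, 63, 84, 88, 88, 0, 67, 66, 0]
-195 [81, 81, 82, 82, 82, 87, 89, 82, 81, 81, 79, 79, 89, 89, 0, 66, 66, 0]
-192 [80, 80, 80, 80, 80, 87, 89, 78, 77, 78, 64, 75, 71, 89, 0, 66, 66, 0]
-189 [81, 81, 81, 81, 81, 87, 89, 63, 63, 63, 61, 86, 88, 88, 0, 67, 66, 0]
-186 [74, 74, 74, 75, 74, 77, 77, 63, 63, 63, 62, 87, 88, 88, 0, 67, 66, 0]
-183 [112, 66, 66, 66, 66, 66, 67, 63, 63, 63, 62, 88, 89, 88, 0, 67, 66, 0]
```

The depth map shows the rod nose at y≈-195 against the keeper's outer leg, whose centre is about y -186. My earlier pinching pulled the gate open a few mm. I'll draw the bolt back, let go, press the gate shut again, then shoot.

move_arm(increments=[{"linear": [0, -2, 0], "turn": 0}, {"linear": [0, -4, 0], "turn": 0}, {"linear": [0, -6, 0], "turn": 0}, {"linear": [0, -8, 0], "turn": 0}, {"linear": [0, -9.5, 0], "turn": 0}, {"linear": [0, -9.5, 0], "turn": 0}])

```text
t: 22.38
tcp_pos: [413.5, -190.0, 118.0]
tool_rot: [0.679, 0.734, 0.0, 0.001]
force: [1.2, -0.3, 5.6]
gripper_width: 15.6
grip_force: 31.5
```

```bash
python3 -c "
from h import *
ball(guess=[413,-190,118])"
```

```text
22.3833 tcp [ 413.5 -190.   118. ] F [ 1.2 -0.3  5.6] ball [ 413.6 -189.9  118. ] n 1156 err 0.39 rel [ 0.1  0.2 -0. ]
```

move_arm(claw=-0.3, increments=[{"linear": [0, 0, 0], "turn": 0}, {"linear": [0, 0, 0], "turn": 0}, {"linear": [0, 0, 0], "turn": 0}, {"linear": [0, 0, -20], "turn": 0}, {"linear": [0, 0, -45], "turn": 0}])

```text
t: 22.85
tcp_pos: [410.0, -187.9, 159.9]
tool_rot: [0.679, 0.734, -0.001, -0.004]
force: [-0.0, 0.3, -0.1]
gripper_width: 29.6
grip_force: 0.0
```

move_arm(claw=-1, increments=[{"linear": [-40, 24, 0], "turn": 0}, {"linear": [-80, 48, 0], "turn": 0}, {"linear": [-82, 48, 20], "turn": 0}, {"linear": [-82, 48, 60], "turn": 0}, {"linear": [-82, 48, 93], "turn": 0}, {"linear": [-82, 48, 93], "turn": 0}, {"linear": [-70, 48, 93], "turn": 0}, {"linear": [-60, 48, 93], "turn": 0}, {"linear": [-50, 48, 93], "turn": 0}])

```text
t: 23.6
tcp_pos: [465.7, -235.4, 71.4]
tool_rot: [0.679, 0.734, 0.0, 0.001]
force: [0.4, 0.6, 0.7]
gripper_width: -0.2
grip_force: 0.0
```

```bash
python3 -c "
from h import *
ball(guess=[413,-190,118])"
```

```text
23.6 tcp [ 465.7 -235.4   71.4] F [0.4 0.6 0.7] ball [ 413.6 -190.1  118. ] n 4225 err 0.39 rel [ 49.3 -48.2 -46.7]
```

Handle stays at its stop. Now I push the gate home.

move_arm(increments=[{"linear": [3, 0, 0], "turn": 0}, {"linear": [6, 0, 0], "turn": 0}, {"linear": [9, 0, 0], "turn": 0}, {"linear": [11, 0, 0], "turn": 0}, {"linear": [13, 0, 0], "turn": 0}, {"linear": [15, 0, 0], "turn": 0}, {"linear": [17, 0, 0], "turn": 0}, {"linear": [18, 0, 0], "turn": 0}])

```text
t: 24.32
tcp_pos: [465.1, -219.2, 70.4]
tool_rot: [0.679, 0.734, 0.0, 0.002]
force: [3.0, -5.2, 2.3]
gripper_width: -0.0
grip_force: 2.5
```

move_arm(increments=[{"linear": [1, 0, 0], "turn": 0}, {"linear": [2, 0, 0], "turn": 0}, {"linear": [3, 0, 0], "turn": 0}, {"linear": [4, 0, 0], "turn": 0}, {"linear": [4, 0, 0], "turn": 0}])

```text
t: 24.73
tcp_pos: [465.1, -218.7, 70.6]
tool_rot: [0.68, 0.734, -0.003, 0.005]
force: [2.1, -12.7, -1.5]
gripper_width: -0.1
grip_force: 6.5
```

move_arm(increments=[{"linear": [1, 0, 0], "turn": 0}, {"linear": [2, 0, 0], "turn": 0}, {"linear": [3, 0, 0], "turn": 0}, {"linear": [4, 0, 0], "turn": 0}, {"linear": [4, 0, 0], "turn": 0}])

```text
t: 25.15
tcp_pos: [465.1, -218.4, 70.8]
tool_rot: [0.68, 0.733, -0.006, 0.008]
force: [1.8, -22.3, -6.8]
gripper_width: -0.0
grip_force: 11.0
```

move_arm(claw=-0.3, increments=[{"linear": [-15, 0, 0], "turn": 0}, {"linear": [-40, 0, 0], "turn": 0}, {"linear": [-60, 0, -20], "turn": 0}, {"linear": [-60, -30, -60], "turn": 0}, {"linear": [-60, -48, -93], "turn": 0}, {"linear": [-60, -48, -93], "turn": 0}, {"linear": [-60, -48, -93], "turn": 0}])

```text
t: 25.73
tcp_pos: [419.1, -273.6, 164.1]
tool_rot: [0.679, 0.734, 0.001, 0.001]
force: [-0.8, 0.1, -0.1]
gripper_width: 29.9
grip_force: 0.0
```

Run:
```python
from h import *
c=ball()
C=cam("wrist");p,d=get_image("wrist");P,u,v=cloud("wrist",d,370,530,-230,-160,50,100,C)
for y in range(-212,-166,3):
    m=(abs(P[:,1]-y)<1.5)
    print(y,[ (int(np.median(P[m&(abs(P[:,0]-x)<2.5),2])) if (m&(abs(P[:,0]-x)<2.5)).any() else 0) for x in range(425,530,5)])
```

```text
25.7333 tcp [ 419.1 -273.6  164.1] F [-0.8  0.1 -0.1] ball [ 412.3 -184.8  118. ] n 1065 err 0.4 rel [88.9  0.1 46.3]
-212 [62, 62, 61, 0, 0, 0, 0, 0, 0, 0, 0, 0, 0, 0, 0, 0, 0, 0, 0, 0, 0]
-209 [64, 66, 66, 66, 66, 64, 63, 62, 62, 0, 0, 0, 0, 0, 0, 0, 0, 0, 0, 0, 0]
-206 [64, 68, 66, 66, 66, 66, 66, 66, 66, 66, 63, 63, 63, 0, 61, 62, 0, 0, 0, 0, 0]
-203 [65, 67, 66, 66, 67, 66, 66, 66, 66, 67, 64, 63, 63, 57, 64, 66, 66, 65, 64, 63, 0]
-200 [64, 81, 81, 81, 81, 71, 68, 67, 66, 67, 64, 64, 64, 58, 65, 66, 66, 67, 67, 66, 0]
-197 [79, 79, 79, 80, 81, 71, 71, 81, 87, 88, 0, 64, 63, 58, 77, 88, 66, 66, 68, 66, 0]
-194 [82, 81, 81, 81, 80, 80, 79, 79, 87, 89, 78, 63, 63, 59, 83, 88, 88, 0, 66, 66, 0]
-191 [82, 82, 82, 82, 82, 82, 81, 81, 87, 89, 81, 80, 63, 59, 87, 88, 89, 0, 66, 66, 0]
-188 [82, 82, 82, 82, 82, 82, 82, 82, 88, 89, 82, 81, 80, 62, 68, 89, 89, 0, 67, 67, 0]
-185 [72, 78, 79, 80, 80, 81, 81, 81, 88, 89, 82, 82, 79, 63, 87, 89, 89, 0, 66, 66, 0]
-182 [68, 81, 81, 81, 81, 79, 79, 79, 88, 89, 80, 80, 78, 62, 88, 89, 88, 0, 66, 66, 0]
-179 [66, 67, 68, 81, 81, 81, 81, 81, 88, 88, 0, 63, 63, 63, 88, 88, 88, 0, 67, 66, 0]
-176 [66, 67, 66, 66, 66, 66, 67, 66, 74, 67, 64, 63, 63, 70, 88, 89, 88, 0, 66, 66, 0]
-173 [66, 66, 66, 66, 66, 66, 66, 66, 67, 68, 63, 63, 63, 64, 88, 88, 88, 0, 66, 65, 0]
-170 [62, 62, 64, 65, 65, 66, 66, 66, 66, 67, 64, 63, 63, 62, 66, 66, 66, 67, 67, 65, 0]
-167 [0, 0, 0, 0, 0, 0, 0, 61, 61, 62, 62, 63, 62, 62, 66, 66, 66, 66, 66, 0, 0]
```

Rod centre (y≈-187 at x 480) now lines up with the keeper (centre y≈-185), and the handle is still up at its stop. I'll grasp the knob from above again.

move_arm(increments=[{"linear": [40, 0, 0], "turn": 0}, {"linear": [80, 0, 0], "turn": 0}, {"linear": [89, 0, 0], "turn": 0}, {"linear": [89, 0, 5], "turn": 0}, {"linear": [89, 0, 25], "turn": 0}, {"linear": [89, 0, 46], "turn": 0}, {"linear": [89, 0, 46], "turn": 0}, {"linear": [89, 0, 46], "turn": 0}])

```text
t: 26.5
tcp_pos: [411.1, -184.2, 114.4]
tool_rot: [0.679, 0.734, -0.0, -0.003]
force: [1.0, 0.4, -0.5]
gripper_width: 30.1
grip_force: 0.0
```

move_arm(claw=-0.65, increments=[{"linear": [0, 0, 0], "turn": 0}, {"linear": [0, 0, 0], "turn": 0}, {"linear": [0, 0, 0], "turn": 0}, {"linear": [0, 0, 0], "turn": 0}])

```text
t: 26.83
tcp_pos: [412.8, -185.2, 116.6]
tool_rot: [0.679, 0.734, 0.0, 0.0]
force: [0.8, -1.4, -5.7]
gripper_width: 15.6
grip_force: 31.3
```

move_arm(increments=[{"linear": [0, 2, 0], "turn": 0}, {"linear": [0, 4, 0], "turn": 0}, {"linear": [0, 6, 0], "turn": 0}, {"linear": [0, 8, 0], "turn": 0}, {"linear": [0, 10, 0], "turn": 0}, {"linear": [0, 10, 0], "turn": 0}])

```text
t: 27.33
tcp_pos: [423.1, -184.2, 116.6]
tool_rot: [0.679, 0.734, 0.0, 0.0]
force: [-0.8, -2.3, -3.6]
gripper_width: 15.7
grip_force: 31.4
```

move_arm(increments=[{"linear": [0, 1.5, 0], "turn": 0}, {"linear": [0, 3, 0], "turn": 0}, {"linear": [0, 4.5, 0], "turn": 0}, {"linear": [0, 6, 0], "turn": 0}, {"linear": [0, 7.5, 0], "turn": 0}, {"linear": [0, 9, 0], "turn": 0}])

```text
t: 27.83
tcp_pos: [431.7, -183.4, 116.5]
tool_rot: [0.679, 0.734, -0.0, 0.0]
force: [-1.4, -2.6, -2.5]
gripper_width: 15.7
grip_force: 31.5
```

move_arm(increments=[{"linear": [0, 1.5, 0], "turn": 0}, {"linear": [0, 3, 0], "turn": 0}, {"linear": [0, 4.5, 0], "turn": 0}, {"linear": [0, 6, 0], "turn": 0}, {"linear": [0, 7.5, 0], "turn": 0}, {"linear": [0, 9, 0], "turn": 0}])

```text
t: 28.33
tcp_pos: [440.6, -182.7, 116.5]
tool_rot: [0.679, 0.734, 0.0, 0.0]
force: [-1.0, -3.6, -1.0]
gripper_width: 15.9
grip_force: 31.6
```

move_arm(increments=[{"linear": [0, 1.5, 0], "turn": 0}, {"linear": [0, 3, 0], "turn": 0}, {"linear": [0, 4.5, 0], "turn": 0}, {"linear": [0, 6, 0], "turn": 0}, {"linear": [0, 7.5, 0], "turn": 0}, {"linear": [0, 9, 0], "turn": 0}])

```text
t: 28.83
tcp_pos: [449.6, -181.9, 116.5]
tool_rot: [0.679, 0.734, 0.0, 0.0]
force: [-0.7, -2.0, -1.1]
gripper_width: 15.4
grip_force: 31.6
```

move_arm(increments=[{"linear": [0, 1, 0], "turn": 0}, {"linear": [0, 2, 0], "turn": 0}, {"linear": [0, 3, 0], "turn": 0}, {"linear": [0, 4, 0], "turn": 0}])

```text
t: 29.17
tcp_pos: [453.5, -181.6, 116.5]
tool_rot: [0.679, 0.734, 0.0, -0.0]
force: [-2.2, -0.4, 0.4]
gripper_width: 15.5
grip_force: 31.6
```

move_arm(increments=[{"linear": [0, 1, 0], "turn": 0}, {"linear": [0, 2, 0], "turn": 0}, {"linear": [0, 3, 0], "turn": 0}])

```text
t: 29.42
tcp_pos: [456.5, -181.3, 116.5]
tool_rot: [0.679, 0.734, 0.0, -0.0]
force: [-1.0, -1.4, -1.0]
gripper_width: 15.5
grip_force: 31.6
```

move_arm(increments=[{"linear": [0, 1, 0], "turn": 0}, {"linear": [0, 2, 0], "turn": 0}])

```text
t: 29.58
tcp_pos: [458.5, -181.2, 116.4]
tool_rot: [0.679, 0.734, 0.0, -0.0]
force: [-0.6, -0.3, 0.7]
gripper_width: 15.6
grip_force: 31.7
```

move_arm(increments=[{"linear": [0, 1, 0], "turn": 0}, {"linear": [0, 2, 0], "turn": 0}])

```text
t: 29.75
tcp_pos: [459.3, -181.1, 116.4]
tool_rot: [0.679, 0.734, -0.001, -0.001]
force: [-6.3, -2.2, 3.6]
gripper_width: 15.3
grip_force: 32.0
```

move_arm(increments=[{"linear": [0, 1, 0], "turn": 0}, {"linear": [0, 1, 0], "turn": 0}])

```text
t: 29.92
tcp_pos: [459.4, -181.0, 116.3]
tool_rot: [0.679, 0.734, -0.002, -0.002]
force: [-8.3, -2.4, 5.1]
gripper_width: 15.8
grip_force: 32.1
```

Bar felt at x≈458.9. The notch middle is 8 mm back, so I draw back to about 451 and tip the handle just past upright.

move_arm(increments=[{"linear": [0, -2, 0], "turn": 0}, {"linear": [0, -4, 0], "turn": 0}, {"linear": [0, -6, 0], "turn": 0}, {"linear": [0, -8, 0], "turn": 0}, {"linear": [0, -10, 0], "turn": 0}, {"linear": [0, -10.6, 0], "turn": 0}, {"linear": [0, -10.6, 0], "turn": 0}])

```text
t: 30.5
tcp_pos: [450.8, -181.9, 116.5]
tool_rot: [0.679, 0.734, 0.0, 0.0]
force: [0.8, -0.3, -0.3]
gripper_width: 15.7
grip_force: 31.7
```

move_arm(increments=[{"linear": [-2, 0, -0.3], "turn": 0}, {"linear": [-4, 0, -0.6], "turn": 0}, {"linear": [-6, 0, -0.7], "turn": 0}, {"linear": [-8, 0, -0.7], "turn": 0}, {"linear": [-10, 0, -0.6], "turn": 0}, {"linear": [-12, 0, -0.4], "turn": 0}, {"linear": [-14.5, 0, 0], "turn": 0}, {"linear": [-14.5, 0, 0], "turn": 0}])

```text
t: 31.17
tcp_pos: [452.0, -196.9, 116.5]
tool_rot: [0.679, 0.734, -0.0, 0.0]
force: [0.5, 1.9, 1.2]
gripper_width: 15.4
grip_force: 32.0
```

```bash
python3 -c "
from h import *
ball(guess=[451,-196,119])"
```

```text
31.1667 tcp [ 452.  -196.9  116.5] F [0.5 1.9 1.2] ball [ 451.8 -192.5  118.5] n 1131 err 0.37 rel [ 4.4  0.1 -2. ]
```

move_arm(increments=[{"linear": [-2, 0, 0], "turn": 0}, {"linear": [-4, 0, 0], "turn": 0}, {"linear": [-6, 0, 0.5], "turn": 0}, {"linear": [-7, 0, 0.5], "turn": 0}, {"linear": [-7, 0, 0.5], "turn": 0}])

```text
t: 31.63
tcp_pos: [452.2, -203.3, 115.6]
tool_rot: [0.679, 0.734, -0.0, -0.0]
force: [1.4, 2.8, -0.6]
gripper_width: 15.4
grip_force: 32.0
```

```bash
python3 -c "
from h import *
ball(guess=[452,-199,118])"
```

```text
31.6333 tcp [ 452.2 -203.3  115.6] F [ 1.4  2.8 -0.6] ball [ 451.8 -195.9  118.1] n 1162 err 0.39 rel [ 7.4  0.2 -2.5]
```

move_arm(claw=-0.3, increments=[{"linear": [0, 0, 0], "turn": 0}, {"linear": [0, 0, 0], "turn": 0}, {"linear": [0, 0, 0], "turn": 0}, {"linear": [0, 0, 0], "turn": 0}, {"linear": [0, 0, 0], "turn": 0}, {"linear": [0, 0, 0], "turn": 0}, {"linear": [0, 0, 0], "turn": 0}, {"linear": [0, 0, -40], "turn": 0}, {"linear": [-40, 0, -50], "turn": 0}, {"linear": [-60, 0, -50], "turn": 0}])

```text
t: 32.52
tcp_pos: [460.1, -266.6, 170.0]
tool_rot: [0.679, 0.735, -0.0, 0.005]
force: [1.8, -0.3, 0.5]
gripper_width: 30.0
grip_force: 0.0
```

```bash
cat > m.py <<'E'
from h import *
for i in range(3):get_image("wrist")
C=cam("wrist");p,d=get_image("wrist");cv2.imwrite("pics/w10.png",p[:,:,::-1])
print(ctrl.observe()["t"],ctrl.observe()["tcp_pos"].round(1))
P,u,v=cloud("wrist",d,420,530,-250,-165,55,130,C)
for y in range(-245,-170,4):
    m=(abs(P[:,1]-y)<2)
    print(y,[ (int(np.percentile(P[m&(abs(P[:,0]-x)<2),2],80)) if (m&(abs(P[:,0]-x)<2)).any() else 0) for x in range(434,518,4)])
E
python3 m.py
```

```text
32.7167 [ 456.8 -263.1  165.7]
-245 [0, 0, 0, 0, 0, 0, 0, 0, 0, 0, 0, 0, 0, 0, 0, 0, 0, 0, 0, 0, 0]
-241 [0, 0, 0, 0, 0, 79, 79, 0, 0, 0, 0, 0, 0, 0, 0, 0, 0, 0, 0, 0, 0]
-237 [0, 0, 0, 80, 82, 84, 83, 82, 0, 0, 0, 0, 0, 0, 0, 0, 0, 0, 0, 0, 0]
-233 [0, 0, 0, 81, 84, 86, 85, 83, 0, 0, 0, 0, 0, 0, 0, 0, 0, 0, 0, 0, 0]
-229 [0, 0, 0, 81, 85, 85, 85, 83, 0, 0, 0, 0, 0, 0, 0, 0, 0, 0, 0, 0, 0]
-225 [0, 0, 0, 79, 83, 84, 84, 81, 0, 0, 0, 0, 0, 0, 0, 0, 0, 0, 0, 0, 0]
-221 [0, 0, 0, 0, 81, 82, 81, 0, 0, 0, 0, 0, 0, 0, 0, 0, 0, 0, 0, 0, 0]
-217 [0, 0, 0, 0, 80, 80, 80, 0, 0, 0, 0, 0, 0, 0, 0, 0, 0, 0, 0, 0, 0]
-213 [0, 0, 0, 0, 80, 80, 80, 0, 0, 0, 0, 0, 0, 0, 0, 0, 0, 0, 0, 0, 0]
-209 [67, 66, 67, 67, 80, 80, 79, 64, 62, 61, 0, 0, 0, 0, 0, 0, 0, 0, 0, 0, 0]
-205 [67, 67, 67, 67, 80, 80, 68, 67, 67, 67, 66, 64, 64, 63, 61, 64, 66, 66, 64, 62, 63]
-201 [82, 82, 81, 81, 80, 80, 78, 67, 67, 68, 67, 64, 64, 64, 62, 66, 67, 67, 67, 67, 67]
-197 [81, 81, 81, 81, 80, 80, 82, 82, 89, 89, 64, 64, 64, 64, 63, 89, 89, 89, 89, 68, 68]
-193 [82, 82, 82, 82, 82, 82, 81, 82, 89, 89, 81, 80, 80, 79, 75, 89, 89, 89, 89, 67, 67]
-189 [83, 83, 83, 83, 83, 83, 83, 84, 89, 89, 83, 82, 82, 82, 82, 89, 89, 89, 82, 81, 81]
-185 [81, 81, 81, 81, 81, 82, 82, 85, 89, 89, 83, 83, 83, 83, 83, 89, 89, 89, 83, 83, 82]
-181 [82, 82, 82, 82, 82, 82, 81, 87, 89, 89, 80, 80, 81, 81, 82, 89, 89, 89, 82, 82, 82]
-177 [67, 67, 67, 80, 80, 81, 81, 84, 89, 88, 64, 63, 64, 63, 82, 89, 89, 89, 80, 79, 79]
-173 [67, 67, 67, 67, 67, 67, 67, 67, 68, 68, 64, 64, 64, 63, 80, 89, 89, 89, 0, 68, 67]
```

The handle lies level (shank top z 80) in the front saddle's notch and the rod runs through the keeper. As pinching may have eased the gate within the keeper's play, I press it shut once more on the hinge side of the knob.

move_arm(claw=-1, increments=[{"linear": [0, -37, 0], "turn": 0}, {"linear": [0, -37, 0], "turn": 0}, {"linear": [0, -37, 40], "turn": 0}, {"linear": [0, -37, 80], "turn": 0}, {"linear": [0, -37, 95], "turn": 0}, {"linear": [0, -37, 95], "turn": 0}, {"linear": [10, -37, 95], "turn": 0}, {"linear": [20, -37, 95], "turn": 0}, {"linear": [28, -37, 95], "turn": 0}, {"linear": [34, -37, 95], "turn": 0}, {"linear": [36, -37, 95], "turn": 0}, {"linear": [36, -37, 95], "turn": 0}])

```text
t: 33.72
tcp_pos: [417.9, -229.5, 71.8]
tool_rot: [0.679, 0.735, 0.0, 0.001]
force: [-0.8, -0.6, 0.7]
gripper_width: -0.0
grip_force: 0.0
```

move_arm(increments=[{"linear": [1, 0, 0], "turn": 0}, {"linear": [2, 0, 0], "turn": 0}, {"linear": [3, 0, 0], "turn": 0}, {"linear": [4, 0, 0], "turn": 0}, {"linear": [4, 0, 0], "turn": 0}])

```text
t: 34.13
tcp_pos: [417.0, -226.1, 70.8]
tool_rot: [0.679, 0.734, 0.0, -0.0]
force: [0.3, 0.1, 0.3]
gripper_width: -0.1
grip_force: 0.0
```

move_arm(increments=[{"linear": [1, 0, 0], "turn": 0}, {"linear": [2, 0, 0], "turn": 0}, {"linear": [3, 0, 0], "turn": 0}, {"linear": [4, 0, 0], "turn": 0}, {"linear": [4, 0, 0], "turn": 0}])

```text
t: 34.55
tcp_pos: [416.9, -223.1, 71.0]
tool_rot: [0.679, 0.734, -0.001, 0.001]
force: [-0.3, -4.7, -2.1]
gripper_width: 0.0
grip_force: 2.2
```

move_arm(increments=[{"linear": [1, 0, 0], "turn": 0}, {"linear": [2, 0, 0], "turn": 0}, {"linear": [3, 0, 0], "turn": 0}, {"linear": [4, 0, 0], "turn": 0}, {"linear": [4, 0, 0], "turn": 0}])

```text
t: 34.97
tcp_pos: [416.9, -222.9, 71.2]
tool_rot: [0.68, 0.733, -0.005, 0.004]
force: [-1.2, -15.2, -8.2]
gripper_width: 0.1
grip_force: 6.9
```

move_arm(increments=[{"linear": [1, 0, 0], "turn": 0}, {"linear": [2, 0, 0], "turn": 0}, {"linear": [3, 0, 0], "turn": 0}, {"linear": [4, 0, 0], "turn": 0}, {"linear": [4, 0, 0], "turn": 0}])

```text
t: 35.38
tcp_pos: [416.9, -222.6, 71.4]
tool_rot: [0.68, 0.733, -0.008, 0.006]
force: [-0.9, -23.2, -14.0]
gripper_width: -0.0
grip_force: 11.5
```

move_arm(increments=[{"linear": [-15, 0, 0], "turn": 0}, {"linear": [-45, 0, 0], "turn": 0}, {"linear": [-60, 0, -20], "turn": 0}, {"linear": [-60, 30, -60], "turn": 0}, {"linear": [-60, 37, -95], "turn": 0}, {"linear": [-60, 37, -95], "turn": 0}, {"linear": [-60, 37, -95], "turn": 0}])

```text
t: 35.97
tcp_pos: [460.6, -272.4, 169.3]
tool_rot: [0.679, 0.734, 0.001, 0.003]
force: [0.4, -0.4, -0.7]
gripper_width: -0.2
grip_force: 0.0
```

```bash
python3 m.py
python3 - <<'E'
from h import *
ball(x0=430,x1=475,y0=-245,y1=-222,z0=70,z1=92,guess=[454,-232,78])
p,d=get_image("wrist");cv2.imwrite("pics/fin.png",p[:320,:,::-1])
E
```

```text
36.1667 [ 456.2 -269.8  164.1]
-245 [0, 0, 0, 0, 0, 0, 0, 0, 0, 0, 0, 0, 0, 0, 0, 0, 0, 0, 0, 0, 0]
-241 [0, 0, 0, 0, 0, 80, 80, 0, 0, 0, 0, 0, 0, 0, 0, 0, 0, 0, 0, 0, 0]
-237 [0, 0, 0, 80, 83, 84, 83, 82, 0, 0, 0, 0, 0, 0, 0, 0, 0, 0, 0, 0, 0]
-233 [0, 0, 0, 82, 85, 85, 85, 83, 0, 0, 0, 0, 0, 0, 0, 0, 0, 0, 0, 0, 0]
-229 [0, 0, 0, 81, 84, 85, 85, 83, 0, 0, 0, 0, 0, 0, 0, 0, 0, 0, 0, 0, 0]
-225 [0, 0, 0, 79, 82, 84, 83, 80, 0, 0, 0, 0, 0, 0, 0, 0, 0, 0, 0, 0, 0]
-221 [0, 0, 0, 0, 81, 82, 81, 0, 0, 0, 0, 0, 0, 0, 0, 0, 0, 0, 0, 0, 0]
-217 [0, 0, 0, 0, 80, 80, 80, 0, 0, 0, 0, 0, 0, 0, 0, 0, 0, 0, 0, 0, 0]
-213 [0, 0, 0, 0, 80, 80, 80, 0, 0, 0, 0, 0, 0, 0, 0, 0, 0, 0, 0, 0, 0]
-209 [67, 67, 66, 67, 80, 80, 79, 63, 63, 63, 0, 0, 0, 0, 0, 0, 0, 0, 0, 0, 0]
-205 [67, 67, 67, 67, 80, 80, 68, 67, 67, 68, 66, 64, 64, 64, 60, 64, 66, 65, 66, 63, 62]
-201 [82, 82, 82, 81, 80, 80, 69, 67, 67, 68, 67, 64, 64, 64, 62, 66, 67, 67, 67, 67, 67]
-197 [81, 81, 81, 81, 80, 80, 81, 82, 89, 89, 64, 64, 64, 63, 63, 88, 89, 89, 88, 68, 68]
-193 [82, 82, 82, 82, 82, 82, 82, 82, 89, 89, 80, 80, 79, 79, 78, 89, 89, 89, 89, 68, 67]
-189 [82, 83, 83, 83, 83, 83, 83, 83, 89, 89, 82, 82, 82, 82, 82, 89, 89, 89, 86, 81, 81]
-185 [81, 81, 81, 81, 82, 81, 82, 87, 89, 89, 82, 83, 83, 83, 83, 89, 89, 89, 83, 82, 83]
-181 [82, 82, 82, 82, 82, 82, 81, 87, 89, 89, 80, 81, 81, 81, 82, 89, 90, 89, 82, 82, 82]
-177 [67, 67, 67, 68, 81, 81, 81, 86, 89, 89, 64, 64, 64, 63, 84, 89, 89, 89, 80, 79, 79]
-173 [67, 67, 67, 67, 67, 67, 67, 67, 68, 68, 64, 64, 64, 63, 80, 89, 89, 89, 0, 68, 67]
36.1667 tcp [ 456.2 -269.8  164.1] F [ 0.6  0.3 -0. ] ball [ 454.7 -230.9   76.9] n 622 err 0.4 rel [38.5  1.8 87.4]
```

View pics/fin.png

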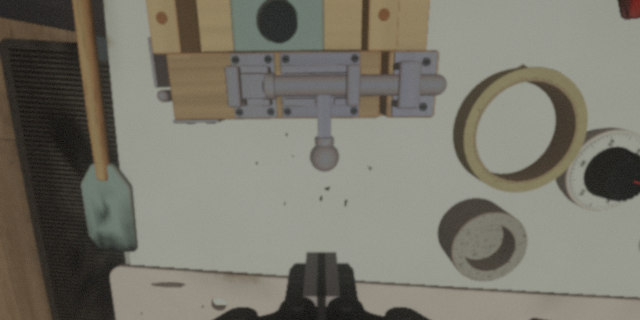

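The gate is flush with the post and the nose is past the keeper at (440,84). The handle lies level at (323,120), seated beside the front bar, and the bystanders look unmoved. Handing in.

```bash
python3 -c "
from rig import job
print(job.sign_off())"
```

```text
the job is handed in; nothing more can be done
None
```

The gate is shut against its stop and the bolt is through the keeper, with the handle level in the front notch; on the way the gate eased open a few mm, so the bolt's first try hit the keeper at about 23 N before I re-shut the gate and shot it again.

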